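# Load the platter crusher and lock it under the press

### The job

Get the scrap platter packs ready for crushing: lift the loose cover off the crush box, stack every platter pack that lies on the bench flat and centred on the round anvil in the box, and put the cover back fully home on its two pins. Then release the carriage's clamp lever, slide the carriage until its pointer is in line with the black mark beside the rail, under the press, and lock the lever fully again. Do not disturb the tools and other parts lying about.

Things in the scene. Friction and masses are not known exactly. Their poses are not given: they have to be found in the camera images.
- station: Fixed crushing station: a 10 mm steel bed (x -65 to +95 mm, y -275 to +355), a rail along its y, and an arbor press, 58 mm wide, whose square ram hangs over the rail at y = +250 mm, 170 mm above the bench; column at x +108 to +163 mm, head and ram to 320 mm high. Origin on the rail's axis at bench level; x away from the robot, y along the rail toward the press.
- carriage (a joint): Travel of the carriage along the rail in m, 0 to 0.30, growing toward the press (station +y); it starts at the loading end, 0. It drags with about 2.5 N when released and cannot be slid while the clamp lever is locked.
- clamp (a joint): Clamp lever angle in rad: 0 = locked, the lever lying along the rail and pointing to the station's -y; it grows as its end swings out toward the robot (station -x), up to 1.3. The brake holds the carriage firmly below 0.2 and is free above 0.35. The lever stays where it is left; turning it takes about 3 N at its knob, pressing it fully home about 5 N.
- lever_knob (a point): Top centre of the upright round black knob at the lever's end: 18 mm thick, 38 mm tall, its top 92 mm above the bench. It runs round an upright pivot at 80 mm radius; the pivot stands at x -45, y -130 mm from rim in the station's axes.
- push_post (a point): Top centre of the fixed upright black post for pushing and pulling the carriage: 22 mm thick, 46 mm tall, its top 92 mm above the bench, on the carriage's deck behind the box (deck top 46 mm above the bench).
- anvil (a point): Centre of the round bright anvil disc, 64 mm across, set flush in the floor of the crush box, 54 mm above the bench; the packs are stacked on it. Axes as the station's.
- rim (a point): Centre of the open crush box's mouth at rim height (104 mm above the bench), where the cover's underside rests. The box rides on the carriage: outside 148 (x) by 172 mm (y), inside 132 by 140, floor 50 mm below the rim. Two upright pins, 8 mm thick, 16 mm tall, tapered, stand on the rim at x 0, y +78 and -78 mm. Axes as the station's.
- pointer (a point): Tip of the small flat black pointer on the carriage deck's far (+x) edge, behind the box. Axes as the station's.
- mark (a point): The black line across the aluminium strip beside the carriage: when the pointer lines up with it (same station y) the box is under the press ram. The carriage can run 10 mm past it. Axes as the station's.
- cover: Loose aluminium cover plate, 152 (its x) by 180 mm (its y), 6 mm thick, 0.55 kg; 11.5 mm pin holes at y +78 and -78 mm (either way round fits). Its grip is the central square steel plunger head, 26 x 26 mm with sides along x and y, 12 to 40 mm above the underside, on a 38 mm collar. Origin at the centre of the underside. Starts on its pins; may lie flat on any free bench meanwhile.
- pack0: A platter pack: two bright round 48 mm platters close together on a dark hub, one solid disc 48 mm across and 10 mm high, 45 g, lying flat. Origin at the centre of its underside, z up through it. None if absent today.
- pack1: A platter pack: two bright round 48 mm platters close together on a dark hub, one solid disc 48 mm across and 10 mm high, 45 g, lying flat. Origin at the centre of its underside, z up through it. None if absent today.
- pack2: A platter pack: two bright round 48 mm platters close together on a dark hub, one solid disc 48 mm across and 10 mm high, 45 g, lying flat. Origin at the centre of its underside, z up through it. None if absent today.
- pack3: A platter pack: two bright round 48 mm platters close together on a dark hub, one solid disc 48 mm across and 10 mm high, 45 g, lying flat. Origin at the centre of its underside, z up through it. None if absent today.
- screwdriver: Bystander: a screwdriver lying on the bench, 160 mm long along its x, handle about 30 mm thick toward -x. Origin under its middle. Leave it alone.
- motor: Bystander: a small heavy spindle motor standing upright, 32 mm across, 40 mm high with its shaft. Origin under its centre. Leave it alone.
- transformer: Bystander: a small heavy transformer block, 58 x 52 mm, 40 mm high. Origin under its centre. Leave it alone.
- tape_roll: Bystander: a roll of tape lying flat, 84 mm across, 35 mm high. Origin under its centre. Leave it alone.
- parts_dish: Bystander: an open steel dish, 80 mm across, 30 mm high. Origin under its centre. Leave it alone.
- hard_drive: Bystander: a 3.5 inch hard drive lying flat, 101 mm (its x) by 147 mm (its y), 25 mm high. Origin under its centre. Leave it alone.
Not all that is in view belongs to the job. What is shaped like the pack2 but blue is not meant.

How it is judged (in metres and radians):
On the way, in this order (a step that is already met when the one before it is completed fails the run):
1. every platter pack stands in one centred stack on the anvil in the box (horizontal distance between each of pack0, pack1, pack2, pack3 and anvil below 0.008 m and z of pack0 in the frame of anvil between -0.003 and 0.034 m and angle between each of pack0, pack1, pack2, pack3's own z axis and vertical below 0.08 rad and z of pack1 in the frame of anvil between -0.003 and 0.034 m and z of pack2 in the frame of anvil between -0.003 and 0.034 m and z of pack3 in the frame of anvil between -0.003 and 0.034 m), for 0.3 s.
2. the cover is home on its pins over the stack (all of step 1 and horizontal distance between cover and rim below 0.004 m and z of cover in the frame of rim below 0.003 m and angle between cover's own z axis and vertical below 0.03 rad), for 0.3 s.
3. the clamp lever is released (value of joint clamp above 0.4 rad), for 0.1 s.
4. the carriage's pointer is at the mark (y of pointer in the frame of mark between -0.005 and 0.005 m and value of joint clamp above 0.3 rad), for 0.2 s.
At the end, for the whole second after the job is handed in: Every pack present lies flat in one stack, each within 8 mm of the anvil's centre; the cover is home on both pins (within 3 mm of the rim, 4 mm of centre, level); the pointer is within 5 mm of the mark; the lever is locked (below 0.15 rad); all at rest; nothing else moved over 50 mm (all of step 2 and y of pointer in the frame of mark between -0.005 and 0.005 m and value of joint clamp below 0.15 rad and velocity of joint carriage between -0.01 and 0.01 m/s and linear speed of each of cover, pack0, pack1, pack2, pack3 below 0.01 m/s); the robot touches nothing.
It fails at once if a bystander is knocked more than 50 mm out of its place (distance of any of screwdriver, motor, transformer, tape_roll, parts_dish, hard_drive from where it was at the start of the episode above 0.05 m).
It fails at once if a bystander is tipped over (angle between any of motor, transformer, tape_roll, parts_dish, hard_drive's own z axis and vertical above 0.6 rad).
Of pack0, pack1, pack2, pack3 only 2 to 4 are there at a start; the rules pass over those that are not, and their reading is None.
At some moment in a run one of cover may be knocked a few centimetres aside while the robot is not near it.
Once in a run the grip may slacken for a moment while it holds something.
It also fails if it takes over 210 s, if anything falls off the work surface, if the arm or the gripper's body presses on something with over 40 N, if the wrist force passes 120 N, or if a joint passes its speed limit or range.

### The arm

A 7-joint arm with a two-finger parallel gripper is mounted at the origin on the work surface. World frame = base frame: x ahead of the robot, y to its left, z up, the work surface at z = 0. Lengths are in mm, angles in rad, forces in N, time in s.
With the tool pointing down it reaches from about 425 to 925 mm from the base axis. Payload 6.8 kg.
Tool frame: the origin (TCP) lies midway between the tips of the shut fingers; the grasp point (between the pads) lies behind it (r.grasp_offset is the z of the grasp point in the tool frame, in mm); z points along the fingers, y is the line along which they close (so a half turn about z gives the same grasp; the last joint's range is limited). The gripper opens to 88 mm and grips with 3 to 60 N. Pads are 20 mm wide; open, the fingers measure 115 mm over their backs; the gripper's body (75 mm by 178 mm) begins 61 mm behind the grasp point.
Start: joints at [-1.348, 0.477, 0.022, 1.555, -0.011, 1.109, -0.083], TCP at [219.236, 638.422, 222.664] pointing down, gripper open.
Joint ranges: [-2.96, 2.96], [-0.34, 2.1], [-1.41, 1.46], [0.24, 2.44], [-1.37, 4.51], [0.17, 1.92], [-2.96, 2.96]. Speed limits (rad/s): [2.39, 2.39, 3.14, 3.14, 3.14, 3.14, 3.14].

### API

Orientations are given as a unit quaternion [w, x, y, z].
In Python, from bench import r, viewer gives the robot as it stands.
- The arm moves only by the tool arm_command, never from a script. Its argument "commands" is text: rows parted by semicolons, each of 7 numbers parted by spaces: the turn, a rotation vector about the tool's x, y, z in rad, then the shift along the tool's x, y, z in cm, then the finger opening in cm, from 0 to 8.78. In form: ax ay az dx dy dz hand; .... A call has 1 to 8 rows; each row is the pose to reach, as a shift and turn from the pose commanded when the call began, along the tool's axes at that moment; what a row does not reach only later rows make up. A row lasts 1/8 s, in which the tool goes at most 62.5 mm and 10.7 degrees, less where a joint would pass 70% of its speed; a pose out of reach is approached as far as the arm can. A call with a gripper value outside its range is refused whole. The fingers move at their own pace and stop on an object; "force" is the grip in N (left out, the last holds). Time passes only in rows, so rows that repeat a pose let the fingers close. It gives the time, the measured TCP pose, the force, the opening and the grip force at its end, in the units of the state.
- r.sense(): the state, without advancing time (a new reading comes with each control period).
- viewer.read_camera(name): name is "scene" or "top" or "wrist"; returns the picture (480x640x3 uint8, blue, green, red); there is no depth.
- viewer.camera_model(name): a dict with "fx", "fy", "cx", "cy" (pixels), "rvec" (rotation vector, rad) and "tvec" (3), from world to camera coordinates, as OpenCV has them. Camera axes: x right, y down, z forward; pixel columns grow to the right and rows downward; lengths in mm; the calibration is good to about 2 mm. A picture is of the moment at which its call begins: read the wrist's pose just before it. camera_model takes no time and is no camera call; for the wrist camera it gives the pose at the moment of the call.
- r.job_done(): hands the job in; it is judged then, once.
The state is a dict: "time_s": time; "qpos": joint angles; "joint_velocities": joint speeds; "joint_efforts": joint torques, N m; "ee_pos": TCP position; "eef_rot": TCP orientation; "ft_force": force on the tool from outside, world axes, zero at the start; "ft_torque": the same for the moment, N m; "width": finger opening in mm; "grasp_force": force on a finger pad.
Only numpy, scipy, OpenCV 4.12 (cv2) and the standard library are available. Lean on these libraries where they do the work, as an engineer would, in place of code of your own. Each camera call takes 0.05 s, during which the arm holds its last target. There are 200 camera calls.

## Working session

There is one attempt and no reset: what is moved stays moved. The work goes in short steps, Python scripts to look and compute and a tool call to move; the robot and the scene stay as the last step left them, time stands still between calls to the robot, and variables do not carry over. Pictures are saved under pics/ and viewed, at most 14 in all, crops included, and the job is handed in when it is done.

Besides the shell and the picture viewer there is one more tool, called as name(argument=value, ...) on one line, values as JSON. arm_command: Moves the arm, as the interface text tells. Its arguments: {"type":"object","properties":{"commands":{"type":"string"},"force":{"type":"number"}},"required":["commands"]}

```bash
mkdir -p pics; ls; python3 - <<'E'
from bench import r, viewer
import cv2
print(r.sense(), r.grasp_offset)
for n in("top","scene"):
    cv2.imwrite(f"pics/{n}0.png",viewer.read_camera(n)); print(viewer.camera_model(n))
E
```

```text
pics
{'time_s': 0.0, 'qpos': array([-1.34811255,  0.47780958,  0.02238122,  1.55643407, -0.01154119,
        1.10930915, -0.08310221]), 'joint_velocities': array([ 7.54578957e-04,  1.12259944e-03,  5.14995566e-04, -1.81691709e-03,
        4.31855255e-04, -1.00288670e-03, -5.25907339e-06]), 'joint_efforts': array([ 5.86181195e-04, -5.82857716e+01,  1.53485890e+00, -2.72624642e+01,
       -5.43444674e-02,  1.68582582e-02,  1.51417689e-04]), 'ee_pos': array([219.06137196, 637.82740594, 221.68351585]), 'eef_rot': array([-9.19339708e-05,  1.64656403e-01,  9.86350561e-01, -9.11236592e-04]), 'ft_force': array([ 0.83408108,  0.31054403, -0.11331292]), 'ft_torque': array([ 0.02084389,  0.01405481, -0.02714481]), 'grasp_force': 0.0, 'width': 87.98377712206997} -18.700000000000003
{'fx': 507.24303542737175, 'fy': 507.24303542737175, 'cx': 319.39527177109716, 'cy': 238.1371202653334, 'rvec': array([ 2.1562975 , -2.09210798,  0.19800582]), 'tvec': array([  26.29636324,  573.86908714, 1045.95009533])}
{'fx': 512.5236695956967, 'fy': 512.5236695956967, 'cx': 317.38173774762384, 'cy': 234.83959200593384, 'rvec': array([ 1.32804448,  1.92952546, -1.07061309]), 'tvec': array([ 182.07377371, -197.76716537, 1766.50011067])}
```

View pics/top0.png

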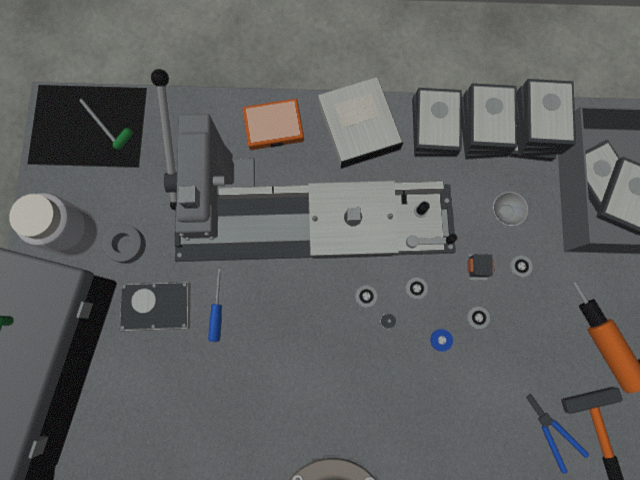

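View pics/scene0.png

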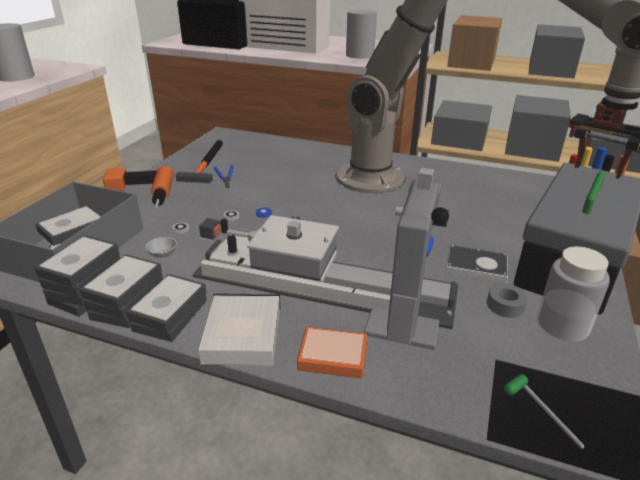

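```bash
cat > h.py <<'E'
from bench import r, viewer
import cv2, numpy as np
from scipy.spatial.transform import Rotation as R
np.set_printoptions(suppress=True,precision=2)
def unproj(cm,uv,z):
    Rm=cv2.Rodrigues(cm["rvec"])[0]; C=-Rm.T@cm["tvec"]
    d=Rm.T@np.array([(uv[0]-cm["cx"])/cm["fx"],(uv[1]-cm["cy"])/cm["fy"],1])
    return (C+d*(z-C[2])/d[2])[:2]
def proj(cm,p):
    K=np.array([[cm["fx"],0,cm["cx"]],[0,cm["fy"],cm["cy"]],[0,0,1]])
    return cv2.projectPoints(np.array(p,float).reshape(-1,3),cm["rvec"],cm["tvec"],K,None)[0][:,0]
def tool():
    s=r.sense(); q=s["eef_rot"]; return s["ee_pos"],R.from_quat([q[1],q[2],q[3],q[0]]),s
def rel(p,yaw=None):
    """shift (cm, tool axes) and turn (rotvec tool) from present pose to TCP at p with tool down, tool-y at angle yaw (world)"""
    pos,rot,s=tool()
    d=rot.inv().apply(np.array(p)-pos)/10
    y0=rot.apply([0,1,0]); a=np.arctan2(y0[1],y0[0])
    t=a if yaw is None else a+((yaw-a+np.pi/2)%np.pi-np.pi/2)
    Y=np.array([np.cos(t),np.sin(t),0]);Z=np.array([0,0,-1]);X=np.cross(Y,Z)
    return (rot.inv()*R.from_matrix(np.c_[X,Y,Z])).as_rotvec(),d,a
E
python3 - <<'E'
from h import *
im=cv2.imread("pics/top0.png"); cm=viewer.camera_model("top")
cv2.imwrite("pics/c1.png",cv2.resize(im[170:365,290:550],None,fx=3,fy=3,interpolation=cv2.INTER_CUBIC))
for n,uv,z in [("p",(367,296),10),("p",(417,288),10),("p",(479,317),10),("p",(521,266),10),("blue",(441,340),10),("motor",(389,321),30),("plunger",(353,213),144),("knob",(451,238),92),("post",(424,206),92),("railR",(452,184),10),("bed",(178,258),10),("bedR",(452,250),10),("mark",(273,189),15),("pt",(404,197),50)]: print(n,unproj(cm,uv,z))
E
```

```text
p [454.24 -65.2 ]
p [ 475.23 -175.69]
p [ 415.78 -311.28]
p [ 531.38 -408.32]
blue [ 363.81 -227.24]
motor [ 400.65 -111.25]
plunger [609.09 -22.38]
knob [ 574.25 -231.57]
post [ 641.47 -175.65]
railR [ 716.99 -257.6 ]
bed [526.13 358.31]
bedR [ 562.93 -254.79]
mark [690.93 153.08]
pt [ 671.53 -140.37]
```

View pics/c1.png

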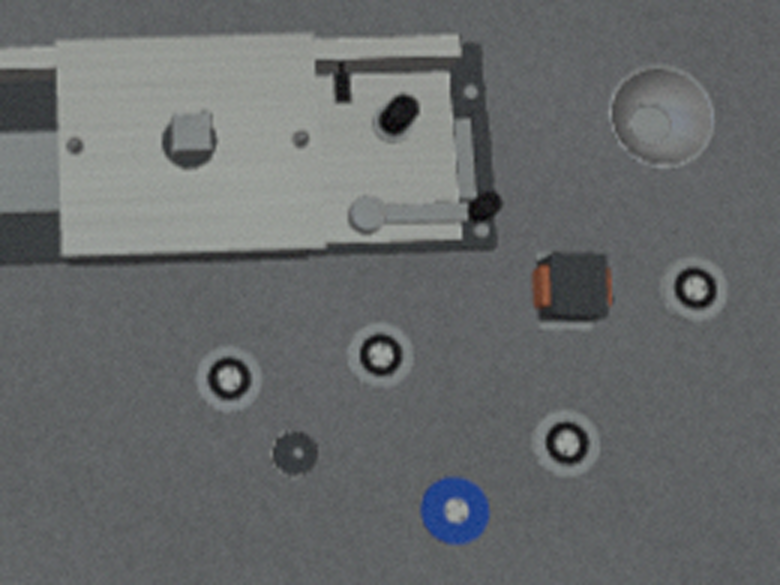

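```bash
python3 - <<'E'
from h import *
im=cv2.imread("pics/top0.png"); cm=viewer.camera_model("top")
f=lambda c:(np.array(c)-1)/3+np.array([290,170])
a=unproj(cm,f((75,146)),117);b=unproj(cm,f((301,139)),117)
print("pins",a,b,np.linalg.norm(a-b)); c=(a+b)/2; yaw=np.arctan2(*(a-b)[::-1]); print("rim",c,"y axis ang",yaw)
print("plunger",unproj(cm,f((192,131)),144))
S=lambda x,y:(c+R.from_euler('z',yaw-np.pi/2).as_matrix()[:2,:2]@[x,y])
print("knob pred",S(-45,-210),"seen",unproj(cm,f((488,200)),92))
print("post seen",unproj(cm,f((404,107)),92), "pt",unproj(cm,f((342,70)),48), "mark",unproj(cm,(273,189),12))
g=cv2.cvtColor(im,cv2.COLOR_BGR2GRAY)
for p in [(367,296),(417,288),(479,317),(521,266)]:
    x,y=p; w=g[y-16:y+17,x-16:x+17]; m=(w>115).astype(np.uint8)
    n,l,st,ce=cv2.connectedComponentsWithStats(m); k=1+np.argmax(st[1:,4]); 
    (u,v),rad=cv2.minEnclosingCircle(np.argwhere(l==k)[:,::-1].astype(np.float32))
    print(p,u+x-16,v+y-16,rad,"->",unproj(cm,(u+x-16,v+y-16),9.5))
p=c
print(rel([*c,250],yaw), rel([*c,250],yaw-np.pi/2))
E
```

```text
pins [601.94  54.42] [ 611.61 -100.32] 155.03813126752115
rim [606.78 -22.95] y axis ang 1.6331906009475954
plunger [608.45 -23.73]
knob pred [ 574.96 -235.35] seen [ 577.88 -234.42]
post seen [ 642.94 -176.36] pt [ 681.22 -139.98] mark [691.79 153.38]
(367, 296) 366.0 296.0 11.04546070098877 -> [454.21 -63.04]
(417, 288) 416.5 287.8999996185303 10.948159217834473 -> [ 475.47 -174.68]
(479, 317) 478.4810428619385 317.0497627258301 11.236329078674316 -> [ 415.66 -310.3 ]
(521, 266) 520.875 266.0 10.920980453491211 -> [ 531.44 -408.25]
(array([-0.  , -0.  , -0.39]), array([-58.13, -49.92,  -2.73]), np.float64(1.240048749281652)) (array([-0.  ,  0.  ,  1.18]), array([-58.13, -49.92,  -2.73]), np.float64(1.240048749281652))
```

arm_command(commands="0 0 1.18 -58.1 -49.9 -2.7 8;0 0 1.18 -58.1 -49.9 -2.7 8;0 0 1.18 -58.1 -49.9 -2.7 8;0 0 1.18 -58.1 -49.9 -2.7 8;0 0 1.18 -58.1 -49.9 -2.7 8;0 0 1.18 -58.1 -49.9 -2.7 8;0 0 1.18 -58.1 -49.9 -2.7 8;0 0 1.18 -58.1 -49.9 -2.7 8", force=30)

```text
time_s: 1.1
ee_pos: [472.5, 205.6, 240.3]
eef_rot: [-0.0, 0.686, 0.728, 0.0]
ft_force: [0.7, 0.6, -0.4]
width: 80.0
grasp_force: 0.0
```

```bash
python3 - <<'E'
from h import *
print(tool()[0],tool()[2]["time_s"],tool()[2]["qpos"]); print(rel([607.5,-23,250],0.062))
E
```

```text
[472.49 205.57 240.31] 1.1 [-0.91  0.2   0.44  1.94 -0.1   1.03 -0.37]
(array([-0., -0., -0.]), array([-23.62,  12.11,  -0.97]), np.float64(0.05974816111178221))
```

arm_command(commands="0 0 0 -23.6 12.1 -1 8;0 0 0 -23.6 12.1 -1 8;0 0 0 -23.6 12.1 -1 8;0 0 0 -23.6 12.1 -1 8;0 0 0 -23.6 12.1 -1 8;0 0 0 -23.6 12.1 -1 8;0 0 0 -23.6 12.1 -1 8;0 0 0 -23.6 12.1 -1 8")

```text
time_s: 2.1
ee_pos: [606.4, -18.7, 250.1]
eef_rot: [-0.001, 0.684, 0.729, 0.0]
ft_force: [-0.3, -0.2, -0.7]
width: 80.1
grasp_force: 0.0
```

```bash
python3 - <<'E'
from h import *
print(rel([607.5,-23,250],0.062), tool()[0]); cm=viewer.camera_model("wrist"); print(cm)
cv2.imwrite("pics/w1.png",viewer.read_camera("wrist"))
a=0.062
c=np.array([607.5,-23]); M=R.from_euler('z',a).as_matrix()[:2,:2]
for n,x,y,z in [("rim",0,0,144),("pin+",0,78,119),("pin-",0,-78,119),("c",76,90,110),("c",-76,90,110)]:
    p=c+M@[x,y]; print(n,proj(cm,[*p,z]))
E
```

```text
(array([-0., -0.,  0.]), array([-0.43,  0.08,  0.01]), np.float64(0.0630427383830285)) [606.43 -18.73 250.13]
{'fx': 337.8329979373243, 'fy': 337.8329979373243, 'cx': 314.3010017079514, 'cy': 238.9380580258526, 'rvec': array([-2.84, -0.09, -0.01]), 'tvec': array([-603.47,  -97.17,  401.19])}
rim [[315.78 243.48]]
pin+ [[315.89 145.32]]
pin- [[315.52 312.11]]
c [[405.37 130.44]]
c [[226.44 130.27]]
```

View pics/w1.png

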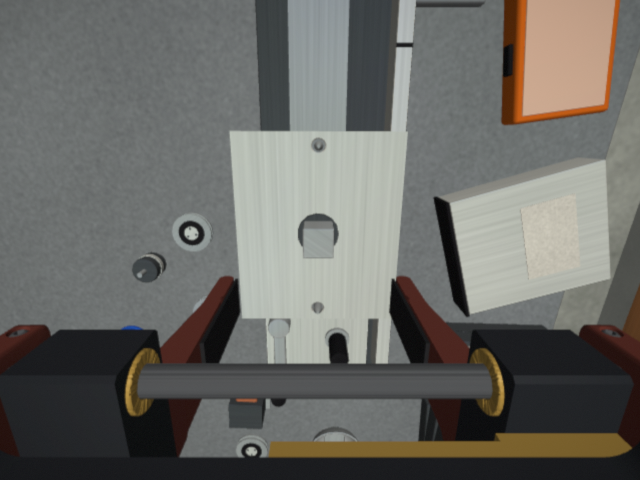

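```bash
python3 - <<'E'
from h import *
im=cv2.imread("pics/w1.png"); g=cv2.cvtColor(im,cv2.COLOR_BGR2GRAY); cm=viewer.camera_model("wrist")
a=unproj(cm,(318.5,145),117);b=unproj(cm,(317.5,308),117);print(a,b,np.linalg.norm(a-b),(a+b)/2,np.arctan2(-(a-b)[0],(a-b)[1]))
# plunger top blob
w=g[205:270,290:350]; print(w[::6,::5])
for c in [(231,131),(406,131),(240,319),(391,319)]: print(unproj(cm,c,110))
E
```

```text
[605.01  54.83] [614.15 -97.81] 152.9041485086425 [609.58 -21.49] 0.05980714893706806
[[190 193 190 187 183 185 187 191 185 188 185 186]
 [190 194 189 187 183 184 188 191 185 188 185 187]
 [191 193 188 141  67  68  67  68 136 188 186 187]
 [192 195 114 121 118 118 120 121 122 113 186 188]
 [192 194  67 151 148 143 146 148 148  68 187 188]
 [192 194  67 156 156 157 154 151 154  68 187 188]
 [191 194  74 156 161 155 155 156 152  74 186 189]
 [192 194 188 159 157 157 160 154 155 188 187 189]
 [193 193 190 159 158 158 157 157 158 188 186 189]
 [192 193 189 185 182 184 185 189 185 188 187 191]
 [192 193 190 187 185 186 187 190 187 187 186 190]]
[530.09  61.44]
[678.58  70.73]
[ 537.35 -118.88]
[ 689.13 -109.3 ]
```

```bash
python3 - <<'E'
from h import *
print(rel([609,-23,118],0.061))
E
```

```text
(array([-0., -0.,  0.]), array([-0.42,  0.23, 13.22]), np.float64(0.06261141346824448))
```

arm_command(commands="0 0 0 -0.4 0.23 4 8;0 0 0 -0.4 0.23 10 8;0 0 0 -0.4 0.23 13.2 8;0 0 0 -0.4 0.23 13.2 8;0 0 0 -0.4 0.23 13.2 0;0 0 0 -0.4 0.23 13.2 0;0 0 0 -0.4 0.23 13.2 0;0 0 0 -0.4 0.23 13.2 0", force=40)

```text
time_s: 3.15
ee_pos: [609.8, -24.7, 118.9]
eef_rot: [0.0, 0.686, 0.728, 0.0]
ft_force: [-0.3, -0.1, 0.3]
width: 43.7
grasp_force: 0.0
```

arm_command(commands="0 0 0 0 0 0 0;0 0 0 0 0 0 0")

```text
time_s: 3.4
ee_pos: [609.5, -24.8, 118.3]
eef_rot: [0.0, 0.686, 0.728, 0.0]
ft_force: [-0.6, 0.4, 2.0]
width: 25.8
grasp_force: 40.0
```

arm_command(commands="0 0 0 0 0 -1 0;0 0 0 0 0 -2 0;0 0 0 0 0 -4 0;0 0 0 0 0 -8 0;0 0 0 4 -5 -8 0;0 0 0 8 -9 -8 0;0 0 0 11 -13 -8 0;0 0 0 14 -16.5 -8 0")

```text
time_s: 4.4
ee_pos: [435.0, 105.8, 199.3]
eef_rot: [-0.0, 0.686, 0.728, 0.001]
ft_force: [0.5, 1.7, -4.9]
width: 26.1
grasp_force: 40.0
```

arm_command(commands="0 0 0 0 0 0 0;0 0 0 0 0 5 0;0 0 0 0 0 10 0;0 0 0 0 0 14 0;0 0 0 0 0 16.5 0;0 0 0 0 0 18 0;0 0 0 0 0 18.2 0;0 0 0 0 0 18.2 0")

```text
time_s: 5.4
ee_pos: [437.3, 105.2, 17.1]
eef_rot: [0.0, 0.686, 0.728, 0.001]
ft_force: [-0.3, 0.4, -4.7]
width: 26.1
grasp_force: 40.0
```

```bash
python3 - <<'E'
from h import *
s=tool()[2]; print(s["ee_pos"],s["width"],s["grasp_force"],s["ft_force"],tool()[1].as_matrix()[:,1])
cv2.imwrite("pics/w2.png",viewer.read_camera("wrist"))
E
```

```text
[437.34 105.17  17.07] 26.067684687319925 39.99800205230713 [-0.32  0.43 -4.68] [1.   0.06 0.  ]
```

View pics/w2.png

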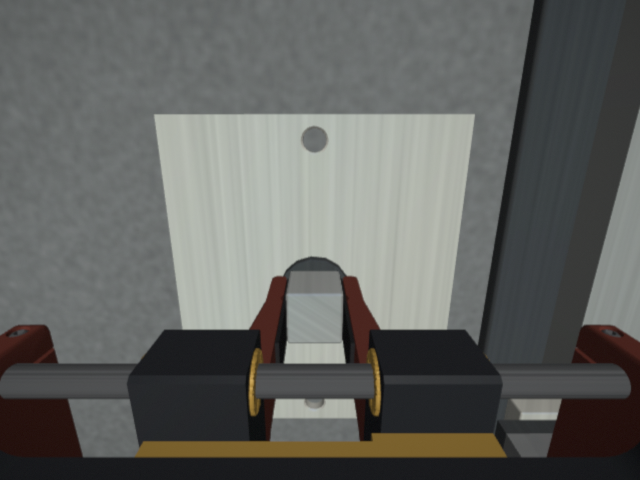

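arm_command(commands="0 0 0 0 0 0.25 0;0 0 0 0 0 0.25 0;0 0 0 0 0 0.25 4.5;0 0 0 0 0 0.25 4.5;0 0 0 0 0 0.25 4.5;0 0 0 0 0 -4 4.5;0 0 0 0 0 -10 6;0 0 0 0 0 -15 7")

```text
time_s: 6.45
ee_pos: [436.4, 104.8, 168.1]
eef_rot: [0.0, 0.686, 0.728, 0.0]
ft_force: [1.0, 0.7, 0.2]
width: 61.5
grasp_force: 0.0
```

```bash
python3 - <<'E'
from h import *
s=tool()[2]; print(s["ee_pos"],s["width"]);print(rel([540,-130,330],0.061))
E
```

```text
[436.38 104.8  168.09] 61.5399654973069
(array([ 0.,  0., -0.]), array([-24.06,   8.95, -16.19]), np.float64(0.05953382342392967))
```

arm_command(commands="0 0 0 -24 9 -16 7;0 0 0 -24 9 -16 7;0 0 0 -24 9 -16 7;0 0 0 -24 9 -16 7;0 0 0 -24 9 -16 7;0 0 0 -24 9 -16 7;0 0 0 -24 9 -16 7;0 0 0 -24 9 -16 7")

```text
time_s: 7.45
ee_pos: [539.9, -127.3, 325.1]
eef_rot: [-0.001, 0.685, 0.729, -0.0]
ft_force: [-0.5, -0.0, -0.1]
width: 69.4
grasp_force: 0.0
```

```bash
python3 - <<'E'
from h import *
import json
print(tool()[0])
cm=viewer.camera_model("wrist"); json.dump({k:np.array(v).tolist() for k,v in cm.items()},open("cm3.json","w"))
cv2.imwrite("pics/w3.png",viewer.read_camera("wrist"))
for p in [(454.2,-63),(475.5,-174.7),(415.7,-310.3),(531.4,-408.3)]: print(proj(cm,[*p,9.5]))
print("anvil",proj(cm,[609,-23,54]))
E
```

```text
[ 539.86 -127.3   325.14]
[[255.22 144.56]]
[[269.01 224.83]]
[[229.04 305.77]]
[[299.4  362.49]]
anvil [[377.65 119.51]]
```

View pics/w3.png

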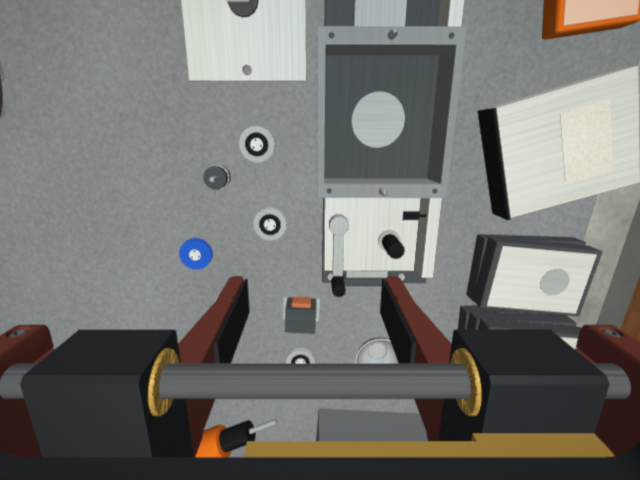

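```bash
python3 - <<'E'
from h import *
print(rel([455.3,-63,3],0.061))
E
```

```text
(array([-0., -0.,  0.]), array([ 6.93, -7.99, 32.25]), np.float64(0.062264594012817795))
```

arm_command(commands="0 0 0 3 -4 5 7;0 0 0 5 -7 10.5 7;0 0 0 6.9 -8 16 7;0 0 0 6.9 -8 22 7;0 0 0 6.9 -8 27 7;0 0 0 6.9 -8 31 7;0 0 0 6.9 -8 32.2 7;0 0 0 6.9 -8 32.2 7", force=20)

```text
time_s: 8.5
ee_pos: [456.4, -64.8, 4.4]
eef_rot: [-0.0, 0.685, 0.728, -0.0]
ft_force: [0.2, -0.3, 0.5]
width: 70.2
grasp_force: 0.0
```

arm_command(commands="0 0 0 0 0 0 0;0 0 0 0 0 0 0;0 0 0 0 0 0 0;0 0 0 0 0 0 0;0 0 0 0 0 -1 0;0 0 0 0 0 -5 0;0 0 0 0 0 -11 0;0 0 0 0 0 -15 0")

```text
time_s: 9.5
ee_pos: [457.1, -65.4, 156.9]
eef_rot: [0.001, 0.686, 0.728, 0.001]
ft_force: [1.0, -0.0, 0.5]
width: 46.9
grasp_force: 20.0
```

```bash
python3 - <<'E'
from h import *
s=tool()[2]; print(s["ee_pos"],s["width"],s["grasp_force"]); print(rel([609,-23,58],0.061))
E
```

```text
[457.08 -65.35 156.89] 46.91552952097808 19.99971717596054
(array([ 0., -0., -0.]), array([ 3.33, 15.4 ,  9.92]), np.float64(0.05932969776563879))
```

```bash
python3 - <<'E'
from h import *
for i in range(4):
    im=viewer.read_camera("wrist"); s=tool()[2]; print(s["ee_pos"],s["width"])
cm=viewer.camera_model("wrist")
cv2.imwrite("pics/w4.png",im[220:460,180:460])
p=s["ee_pos"];print(proj(cm,[[*p],[p[0],p[1]+24,p[2]],[p[0]+24,p[1],p[2]]])-[180,220])
E
```

```text
[459.47 -65.98 160.49] 47.03203516381473
[459.34 -65.28 158.29] 46.833691764774976
[458.08 -64.78 156.31] 46.9965179455679
[456.94 -64.61 154.87] 46.54188154965304
[[134.93  77.39]
 [137.81  34.6 ]
 [180.22  79.84]]
```

View pics/w4.png

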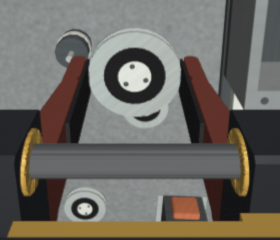

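```bash
python3 - <<'E'
from h import *
for i in range(4): viewer.read_camera("top")
P=[tool()[2]["ee_pos"]]; print(P); print(rel([609,-24.3,58.5],0.061))
E
```

```text
[array([455.62, -65.04, 153.15])]
(array([-0.,  0., -0.]), array([ 3.15, 15.58,  9.43]), np.float64(0.059886246466054206))
```

arm_command(commands="0 0 0 1.5 6 -0.5 0;0 0 0 3.15 12 -0.5 0;0 0 0 3.15 15.6 0 0;0 0 0 3.15 15.6 0 0;0 0 0 3.15 15.6 4 0;0 0 0 3.15 15.6 7.5 0;0 0 0 3.15 15.6 9 0;0 0 0 3.15 15.6 9.5 0")

```text
time_s: 10.9
ee_pos: [608.6, -24.7, 59.0]
eef_rot: [-0.002, 0.686, 0.728, -0.001]
ft_force: [-12.9, 1.5, 25.8]
width: 47.1
grasp_force: 20.0
```

arm_command(commands="0 0 0 0 0 0 0;0 0 0 0 0 0 0;0 0 0 0 0 0 0;0 0 0 0 0 0 6.2;0 0 0 0 0 0 6.2;0 0 0 0 0 0 6.2;0 0 0 0 0 -4 6.2;0 0 0 0 0 -9 7")

```text
time_s: 11.9
ee_pos: [609.5, -24.2, 149.3]
eef_rot: [-0.001, 0.686, 0.728, -0.001]
ft_force: [0.0, -0.2, 0.4]
width: 68.3
grasp_force: 0.0
```

```bash
python3 - <<'E'
from h import *
for i in range(3): viewer.read_camera("top")
print(tool()[0],tool()[2]["time_s"]); print(rel([476,-175,3],0.061))
cm=viewer.camera_model("wrist"); im=viewer.read_camera("wrist"); cv2.imwrite("pics/w5.png",im[180:420,180:460]);print(proj(cm,[609,-23,64])-[180,180])
E
```

```text
[612.26 -24.53 151.81] 12.05
(array([ 0.01, -0.  , -0.  ]), array([-14.21, -14.58,  14.8 ]), np.float64(0.059784410184404585))
[[130.11  63.27]]
```

View pics/w5.png

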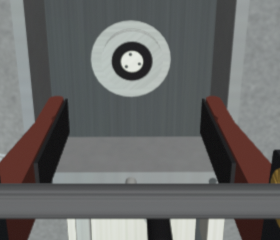

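```bash
python3 - <<'E'
from h import *
for i in range(4): viewer.read_camera("top")
cm=viewer.camera_model("wrist"); im=viewer.read_camera("wrist"); print(tool()[0])
t=np.linspace(0,2*np.pi,60)
o=im.copy()
for rad,z,c in [(24,64,(0,0,255)),(32,54,(0,255,0))]:
    q=proj(cm,np.c_[609+rad*np.cos(t),-23+rad*np.sin(t),0*t+z]); cv2.polylines(o,[np.round(q*16).astype(int)],True,c,1,cv2.LINE_AA,4)
v=np.hstack([im[180:320,230:390],o[180:320,230:390]]); cv2.imwrite("pics/w6.png",cv2.resize(v,None,fx=2.5,fy=2.5,interpolation=cv2.INTER_CUBIC))
print(rel([476,-175,3],0.061))
E
```

```text
[609.6  -24.17 147.97]
(array([-0.,  0., -0.]), array([-14.25, -14.21,  14.53]), np.float64(0.05997289166376995))
```

View pics/w6.png

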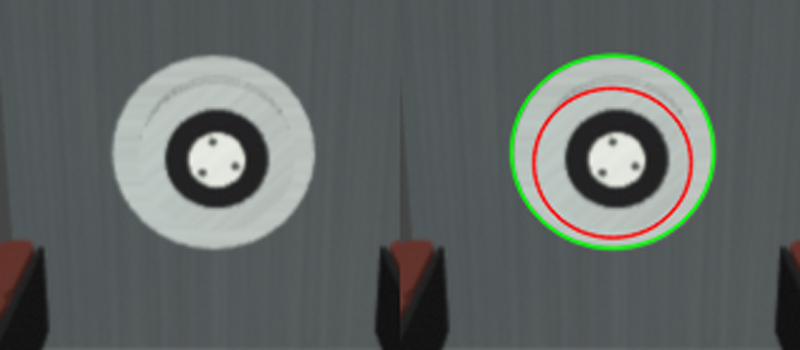

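arm_command(commands="0 0 0 -5 -5 0 7;0 0 0 -9 -9 0 7;0 0 0 -13 -13 1 7;0 0 0 -14.25 -14.2 4 7;0 0 0 -14.25 -14.2 9 7;0 0 0 -14.25 -14.2 13 7;0 0 0 -14.25 -14.2 14.5 7;0 0 0 -14.25 -14.2 14.5 7")

```text
time_s: 13.35
ee_pos: [476.7, -175.1, 3.7]
eef_rot: [-0.001, 0.686, 0.728, -0.001]
ft_force: [-0.7, 0.1, -0.5]
width: 70.0
grasp_force: 0.0
```

arm_command(commands="0 0 0 0 0 0 7;0 0 0 0 0 0 0;0 0 0 0 0 0 0;0 0 0 0 0 0 0;0 0 0 0 0 -1 0;0 0 0 0 0 -5 0;0 0 0 0 0 -11 0;0 0 0 0 0 -15 0")

```text
time_s: 14.35
ee_pos: [477.5, -175.4, 156.9]
eef_rot: [0.001, 0.686, 0.728, 0.0]
ft_force: [0.2, -0.4, -0.0]
width: 47.2
grasp_force: 20.0
```

```bash
python3 - <<'E'
from h import *
for i in range(7): viewer.read_camera("wrist")
cm=viewer.camera_model("wrist"); im=viewer.read_camera("wrist"); p,_,s=tool(); print(p,s["width"],s["grasp_force"])
g=cv2.cvtColor(im,cv2.COLOR_BGR2GRAY)
zt=p[2]+7
uv=proj(cm,[p[0],p[1],zt])[0]; x,y=uv.astype(int)
w=g[y-28:y+28,x-28:x+28]; _,m=cv2.threshold(w,60,255,cv2.THRESH_BINARY_INV)
n,l,st,ce=cv2.connectedComponentsWithStats(m); print(uv,[(c+[x-28,y-28],s4) for c,s4 in zip(ce[1:],st[1:,4]) if s4>100])
for c,s4 in zip(ce[1:],st[1:,4]):
    if s4>400: print("pack rel tcp",unproj(cm,c+[x-28,y-28],zt)-p[:2])
print(rel([609,-23,54+3+10+1.5],0.061))
E
```

```text
[ 476.24 -174.72  153.05] 47.035420916736015 19.999967515468597
[314.9  303.91] [(array([313.74, 299.04]), np.int32(1583))]
pack rel tcp [-0.75  2.7 ]
(array([-0., -0., -0.]), array([14.35, 14.18,  8.42]), np.float64(0.05987178934400787))
```

arm_command(commands="0 0 0 5 5 -0.5 0;0 0 0 9.5 9.5 -0.5 0;0 0 0 14.2 14.2 -0.5 0;0 0 0 14.2 14.2 0 0;0 0 0 14.2 14.2 3 0;0 0 0 14.2 14.2 6 0;0 0 0 14.2 14.2 7.5 0;0 0 0 14.2 14.2 8.1 0")

```text
time_s: 15.75
ee_pos: [609.6, -25.5, 72.2]
eef_rot: [-0.001, 0.686, 0.728, -0.001]
ft_force: [-0.4, 0.0, -1.0]
width: 47.1
grasp_force: 20.0
```

arm_command(commands="0 0 0 0 0 0 0;0 0 0 0 0 0.15 0;0 0 0 0 0 0.3 0;0 0 0 0 0 0.3 0;0 0 0 0 0 0.3 6.2;0 0 0 0 0 0.3 6.2;0 0 0 0 0 0.3 6.2;0 0 0 0 0 -3 6.2")

```text
time_s: 16.75
ee_pos: [608.6, -24.5, 101.6]
eef_rot: [-0.002, 0.686, 0.728, -0.002]
ft_force: [0.0, 0.3, -0.1]
width: 62.1
grasp_force: 0.0
```

arm_command(commands="0 0 0 0 0 -6 7;0 0 0 0 0 -6 7;0 0 0 0 0 -6 7;0 0 0 0 0 -6 7;0 0 0 0 0 -6 7")

```text
time_s: 17.38
ee_pos: [609.7, -24.7, 162.0]
eef_rot: [-0.001, 0.686, 0.728, -0.001]
ft_force: [-0.5, 0.1, 0.7]
width: 70.1
grasp_force: 0.0
```

```bash
cat >> h.py <<'E'
def hub(zt,xy):
    """centre of the dark hub ring near world xy at height zt, wrist camera"""
    cm=viewer.camera_model("wrist"); im=viewer.read_camera("wrist"); g=cv2.cvtColor(im,cv2.COLOR_BGR2GRAY)
    x,y=proj(cm,[*xy,zt])[0].astype(int); o=np.array([x-28,y-28])
    w=g[y-28:y+28,x-28:x+28]; m=cv2.threshold(w,60,255,cv2.THRESH_BINARY_INV)[1]
    n,l,st,ce=cv2.connectedComponentsWithStats(m)
    return [(unproj(cm,c+o,zt),a) for c,a in zip(ce[1:],st[1:,4]) if a>250], im
E
python3 - <<'E'
from h import *
for i in range(4): viewer.read_camera("top")
print(tool()[0]); h,im=hub(74,(609,-23)); print(h); print(rel([415.7,-310.3,3],0.061))
print([unproj(viewer.camera_model("top"),(478.5,317.05),9.5)])
E
```

```text
[610.28 -24.82 162.83]
[(array([610.06, -22.92]), np.int32(712))]
(array([-0.,  0., -0.]), array([-27.33, -21.13,  16.01]), np.float64(0.059886975569207315))
[array([ 415.66, -310.34])]
```

arm_command(commands="0 0 0 -5 -3.5 0 7;0 0 0 -10 -7 0 7;0 0 0 -15 -10.5 0 7;0 0 0 -20 -14.5 0 7;0 0 0 -25 -18 0 7;0 0 0 -27.1 -21 4 7;0 0 0 -27.1 -21 6 7;0 0 0 -27.1 -21 6 7")

```text
time_s: 18.62
ee_pos: [415.9, -307.7, 102.3]
eef_rot: [-0.001, 0.686, 0.728, -0.0]
ft_force: [1.2, -0.4, 0.4]
width: 70.0
grasp_force: 0.0
```

```bash
python3 - <<'E'
from h import *
for i in range(6): viewer.read_camera("top")
print(tool()[0]); h,im=hub(9.5,(416,-309)); print(h)
for c,a in h: print(rel([*c,3],0.061))
E
```

```text
[ 418.06 -307.74  104.06]
[(array([ 415.71, -308.87]), np.int32(690))]
(array([ 0.,  0., -0.]), array([-0.1 , -0.24, 10.09]), np.float64(0.06098296112631299))
```

arm_command(commands="0 0 0 -0.1 0 5 7;0 0 0 -0.1 0 8.5 7;0 0 0 -0.1 0 9.9 7;0 0 0 -0.1 0 9.9 7;0 0 0 -0.1 0 9.9 7;0 0 0 -0.1 0 9.9 0;0 0 0 -0.1 0 9.9 0;0 0 0 -0.1 0 9.9 0")

```text
time_s: 19.98
ee_pos: [417.4, -308.9, 4.7]
eef_rot: [0.0, 0.686, 0.728, 0.0]
ft_force: [-0.5, 0.7, 4.6]
width: 47.2
grasp_force: 20.0
```

arm_command(commands="0 0 0 0 0 0 0;0 0 0 0 0 -1 0;0 0 0 0 0 -5 0;0 0 0 0 0 -11 0;0 0 0 0 0 -16 0;0 0 0 0 0 -16 0;0 0 0 0 0 -16 0;0 0 0 0 0 -16 0")

```text
time_s: 20.98
ee_pos: [416.2, -308.2, 162.9]
eef_rot: [-0.001, 0.686, 0.728, -0.0]
ft_force: [0.3, -0.9, -1.0]
width: 47.3
grasp_force: 20.0
```

```bash
python3 - <<'E'
from h import *
for i in range(5): viewer.read_camera("top")
p,_,s=tool(); print(p,s["width"],s["grasp_force"]); h,im=hub(p[2]+7,p[:2])
for c,a in h: print(c-p[:2],a)
print(rel([609,-23,54+3+20+1.5],0.061))
E
```

```text
[ 416.75 -308.77  163.63] 47.068194817593884 19.99990224838257
[-0.65  1.51] 1627
(array([-0., -0., -0.]), array([27.38, 20.9 ,  8.51]), np.float64(0.05974454197705458))
```

arm_command(commands="0 0 0 5 4 -0.5 0;0 0 0 10 8 -0.5 0;0 0 0 15 11.5 -0.5 0;0 0 0 20 15.5 -0.5 0;0 0 0 24.5 19 0 0;0 0 0 27.3 20.9 0 0;0 0 0 27.3 20.9 0 0;0 0 0 27.3 20.9 0 0")

```text
time_s: 22.28
ee_pos: [608.8, -24.9, 164.1]
eef_rot: [0.0, 0.686, 0.728, -0.001]
ft_force: [-0.5, -0.3, -0.7]
width: 47.2
grasp_force: 20.0
```

arm_command(commands="0 0 0 0 0 4 0;0 0 0 0 0 6.5 0;0 0 0 0 0 7.8 0;0 0 0 0 0 8.1 0;0 0 0 0 0 8.3 0;0 0 0 0 0 8.4 0;0 0 0 0 0 8.4 0;0 0 0 0 0 8.4 0")

```text
time_s: 23.28
ee_pos: [609.6, -23.7, 80.6]
eef_rot: [0.0, 0.686, 0.728, 0.0]
ft_force: [-0.7, 0.0, -0.8]
width: 47.2
grasp_force: 20.0
```

arm_command(commands="0 0 0 0 0 0 6.2;0 0 0 0 0 0 6.2;0 0 0 0 0 0 6.2;0 0 0 0 0 -4 6.2;0 0 0 0 0 -9 7;0 0 0 0 0 -9 7;0 0 0 0 0 -9 7;0 0 0 0 0 -9 7")

```text
time_s: 24.28
ee_pos: [608.4, -23.6, 168.9]
eef_rot: [-0.001, 0.686, 0.728, -0.001]
ft_force: [0.4, -0.7, -0.3]
width: 69.9
grasp_force: 0.0
```

```bash
python3 - <<'E'
from h import *
for i in range(4): viewer.read_camera("top")
print(tool()[0]); h,im=hub(84,(609,-23)); print(h); print(rel([532,-406,100],0.061))
E
```

```text
[608.95 -23.87 169.44]
[(array([609.08, -23.45]), np.int32(723))]
(array([-0.,  0., -0.]), array([-37.68,  -9.98,   6.98]), np.float64(0.05991702512721059))
```

arm_command(commands="0 0 0 -6 -1.6 0 7;0 0 0 -12 -3.2 0 7;0 0 0 -18 -4.8 0 7;0 0 0 -24 -6.4 0 7;0 0 0 -30 -8 0 7;0 0 0 -36 -9.5 3 7;0 0 0 -37.7 -10 6 7;0 0 0 -37.7 -10 7 7")

```text
time_s: 25.52
ee_pos: [529.6, -407.7, 98.1]
eef_rot: [-0.001, 0.687, 0.727, -0.001]
ft_force: [-0.2, -0.1, 0.2]
width: 69.7
grasp_force: 0.0
```

```bash
python3 - <<'E'
from h import *
for i in range(7): viewer.read_camera("top")
print(tool()[0]); h,im=hub(9.5,(532,-406)); print(h)
for c,a in h: print(rel([*c,3],0.061))
E
```

```text
[ 533.54 -405.26  101.46]
[(array([ 532.54, -407.84]), np.int32(709))]
(array([0., 0., 0.]), array([-0.23, -0.11,  9.84]), np.float64(0.06161608716056247))
```

arm_command(commands="0 0 0 -0.15 0 5 7;0 0 0 -0.15 0 8.3 7;0 0 0 -0.15 0 9.75 7;0 0 0 -0.15 0 9.75 7;0 0 0 -0.15 0 9.75 7;0 0 0 -0.15 0 9.75 0;0 0 0 -0.15 0 9.75 0;0 0 0 -0.15 0 9.75 0")

```text
time_s: 26.92
ee_pos: [532.5, -407.7, 3.2]
eef_rot: [0.0, 0.686, 0.728, 0.0]
ft_force: [0.5, 0.5, 2.9]
width: 46.9
grasp_force: 20.0
```

arm_command(commands="0 0 0 0 0 0 0;0 0 0 0 0 -1 0;0 0 0 0 0 -5 0;0 0 0 0 0 -11 0;0 0 0 0 0 -16 0;0 0 0 0 0 -16 0;0 0 0 0 0 -16 0;0 0 0 0 0 -16 0")

```text
time_s: 27.92
ee_pos: [531.5, -406.7, 161.0]
eef_rot: [-0.002, 0.686, 0.728, -0.0]
ft_force: [0.6, 1.1, -1.0]
width: 47.2
grasp_force: 20.0
```

```bash
python3 - <<'E'
from h import *
for i in range(5): viewer.read_camera("top")
p,_,s=tool(); print(p,s["width"],s["grasp_force"]); h,im=hub(p[2]+7,p[:2])
for c,a in h: print(c-p[:2],a)
print(rel([609,-23,54+3+30+1.5],0.061))
E
```

```text
[ 531.95 -407.46  161.97] 47.33114289105612 19.999869167804718
[-0.59  0.49] 1648
(array([-0., -0., -0.]), array([37.92,  9.99,  7.38]), np.float64(0.05985670622594234))
```

arm_command(commands="0 0 0 6 1.6 -0.5 0;0 0 0 12 3.2 -0.5 0;0 0 0 18 4.8 -0.5 0;0 0 0 24 6.4 -0.5 0;0 0 0 30 8 -0.5 0;0 0 0 35 9.4 0 0;0 0 0 37.9 10 0 0;0 0 0 37.9 10 0 0")

```text
time_s: 29.22
ee_pos: [609.8, -19.9, 162.3]
eef_rot: [-0.0, 0.684, 0.73, 0.0]
ft_force: [0.2, -0.5, -0.0]
width: 47.6
grasp_force: 20.0
```

arm_command(commands="0 0 0 0 0 0 0;0 0 0 0 0 3 0;0 0 0 0 0 5.5 0;0 0 0 0 0 6.8 0;0 0 0 0 0 7.1 0;0 0 0 0 0 7.3 0;0 0 0 0 0 7.3 0;0 0 0 0 0 7.3 0")

```text
time_s: 30.22
ee_pos: [609.8, -23.3, 90.3]
eef_rot: [0.0, 0.686, 0.728, 0.0]
ft_force: [0.4, 0.0, 0.2]
width: 47.3
grasp_force: 20.0
```

arm_command(commands="0 0 0 0 0 0 6.2;0 0 0 0 0 0 6.2;0 0 0 0 0 0 6.2;0 0 0 0 0 -4 6.2;0 0 0 0 0 -9 7;0 0 0 0 0 -9 7;0 0 0 0 0 -9 7;0 0 0 0 0 -9 7")

```text
time_s: 31.22
ee_pos: [608.4, -23.0, 178.3]
eef_rot: [-0.001, 0.685, 0.728, -0.001]
ft_force: [-0.2, -0.4, -1.0]
width: 69.9
grasp_force: 0.0
```

```bash
python3 - <<'E'
from h import *
for i in range(4): viewer.read_camera("top")
print(tool()[0]); h,im=hub(94,(609,-23)); print(h)
t=viewer.read_camera("top"); cm=viewer.camera_model("top"); print(proj(cm,[437,105.5,40]))
v=np.hstack([cv2.resize(im[160:360,200:430],None,fx=1.7,fy=1.7),cv2.resize(t[150:350,200:430],None,fx=1.7,fy=1.7)]);cv2.imwrite("pics/w7.png",v)
E
```

```text
[608.95 -23.36 178.95]
[(array([609.1 , -23.27]), np.int32(735))]
[[288.63 300.65]]
```

View pics/w7.png

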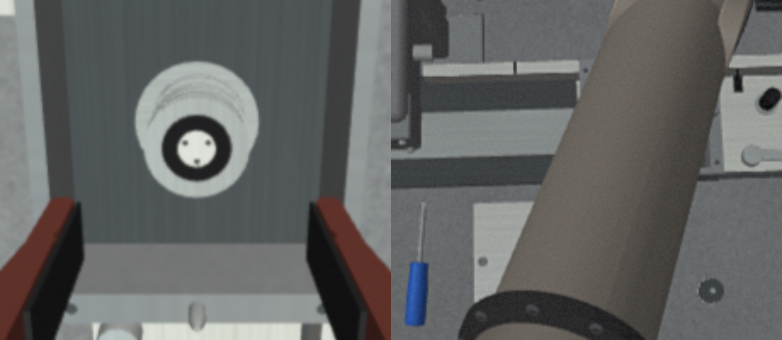

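```bash
python3 - <<'E'
from h import *
print(tool()[0],rel([437,105.3,250],0.061))
E
```

```text
[609.16 -23.38 179.29] (array([-0.,  0., -0.]), array([ 13.87, -16.42,  -7.06]), np.float64(0.059825342446235996))
```

arm_command(commands="0 0 0 4 -5 -4 7;0 0 0 8 -10 -7 7;0 0 0 13.9 -16.4 -7 7;0 0 0 13.9 -16.4 -7 7;0 0 0 13.9 -16.4 -7 7;0 0 0 13.9 -16.4 -7 7;0 0 0 13.9 -16.4 -7 7")

```text
time_s: 32.4
ee_pos: [438.2, 104.6, 249.8]
eef_rot: [0.0, 0.686, 0.727, -0.0]
ft_force: [-0.4, -0.5, -1.4]
width: 70.0
grasp_force: 0.0
```

```bash
python3 - <<'E'
from h import *
for i in range(4): viewer.read_camera("top")
print(tool()[0]); cm=viewer.camera_model("wrist"); im=viewer.read_camera("wrist")
a=0.06;c=np.array([437,105.3]);M=R.from_euler('z',a).as_matrix()[:2,:2]
for x,y,z in [(76,90,6),(-76,90,6),(-76,-90,6),(76,-90,6),(0,78,3),(0,-78,3)]:
    q=proj(cm,[*(c+M@[x,y]),z])[0]; cv2.circle(im,tuple(int(v*16) for v in q),3*16,(0,0,255),1,cv2.LINE_AA,4)
for s in [(13,13),(-13,13),(13,-13),(-13,-13)]:
    q=proj(cm,[*(c+M@s),40])[0]; cv2.circle(im,tuple(int(v*16) for v in q),2*16,(0,255,0),1,cv2.LINE_AA,4)
cv2.imwrite("pics/w8.png",cv2.resize(im[100:370,180:440],None,fx=2,fy=2))
E
```

```text
[437.76 104.87 249.61]
```

View pics/w8.png

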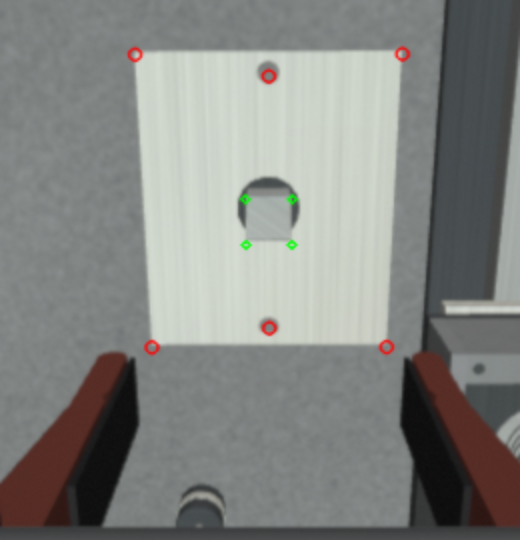

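arm_command(commands="0 0 0 -0.05 -0.1 5 7;0 0 0 -0.05 -0.1 11 7;0 0 0 -0.05 -0.1 17 7;0 0 0 -0.05 -0.1 21.5 7;0 0 0 -0.05 -0.1 23.5 7;0 0 0 -0.05 -0.1 23.5 7;0 0 0 -0.05 -0.1 23.5 7;0 0 0 -0.05 -0.1 23.5 7")

```text
time_s: 33.65
ee_pos: [437.2, 105.5, 15.8]
eef_rot: [0.0, 0.686, 0.728, 0.001]
ft_force: [-0.2, -0.4, 0.2]
width: 69.7
grasp_force: 0.0
```

arm_command(commands="0 0 0 0 0 0 0;0 0 0 0 0 0 0;0 0 0 0 0 0 0;0 0 0 0 0 0 0;0 0 0 0 0 0 0;0 0 0 0 0 -3 0;0 0 0 0 0 -8 0;0 0 0 0 0 -14 0", force=45)

```text
time_s: 34.65
ee_pos: [434.9, 104.5, 155.1]
eef_rot: [-0.0, 0.686, 0.728, -0.002]
ft_force: [-0.1, 2.4, -3.3]
width: 25.6
grasp_force: 45.0
```

arm_command(commands="0 0 0 0 0 -4 0;0 0 0 0 0 -4 0;0 0 0 -4 5 -4 0;0 0 0 -8 9 -4 0;0 0 0 -11 13 -4 0;0 0 0 -14 16.5 -4 0;0 0 0 -14 16.5 -4 0;0 0 0 -14 16.5 -4 0")

```text
time_s: 35.65
ee_pos: [607.7, -24.7, 192.1]
eef_rot: [-0.002, 0.686, 0.728, -0.002]
ft_force: [-0.5, -0.1, -4.6]
width: 25.6
grasp_force: 45.0
```

```bash
python3 - <<'E'
from h import *
for i in range(6): viewer.read_camera("top")
p,_,s=tool(); print(p,s["width"],s["grasp_force"],s["ft_force"])
cm=viewer.camera_model("wrist"); im=viewer.read_camera("wrist")
cv2.imwrite("pics/w9.png",im); z=p[2]-14.3
a=0.06;c=np.array([p[0],p[1]]);M=R.from_euler('z',a).as_matrix()[:2,:2]
for x,y,zz in [(76,90,6),(-76,90,6),(0,78,3)]: print(proj(cm,[*(c+M@[x,y]),z+zz]))
E
```

```text
[609.04 -23.84 194.7 ] 25.644605945264402 44.99868392944336 [ 0.38 -0.04 -3.89]
[[476.04 117.27]]
[[154.45 116.88]]
[[315.16 143.31]]
```

View pics/w9.png

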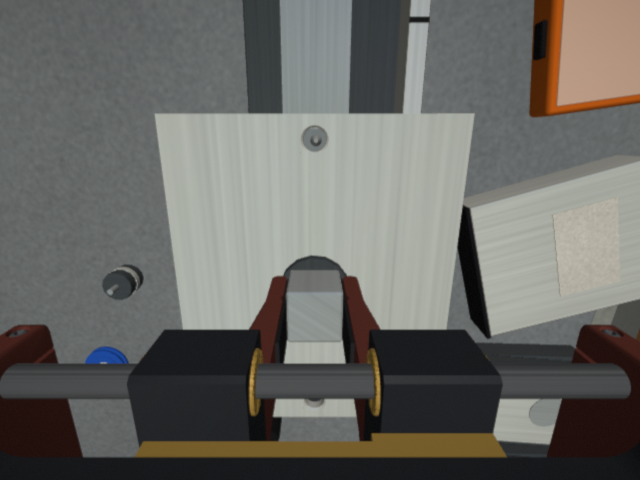

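arm_command(commands="0 0 0 0 0 3 0;0 0 0 0 0 5 0;0 0 0 0 0 5.8 0;0 0 0 0 0 5.8 0;0 0 0 0 0 5.8 0;0 0 0 0 0 6.1 0;0 0 0 0 0 6.4 0;0 0 0 0 0 6.7 0")

```text
time_s: 37.0
ee_pos: [609.5, -24.7, 127.7]
eef_rot: [0.0, 0.686, 0.728, 0.0]
ft_force: [0.2, -0.4, -4.6]
width: 26.1
grasp_force: 45.0
```

arm_command(commands="0 0 0 0 0 0.3 0;0 0 0 0 0 0.5 0;0 0 0 0 0 0.7 0;0 0 0 0 0 0.85 0;0 0 0 0 0 0.95 0;0 0 0 0 0 1 0;0 0 0 0 0 1 0;0 0 0 0 0 1 0")

```text
time_s: 38.0
ee_pos: [609.5, -24.8, 118.8]
eef_rot: [-0.0, 0.686, 0.728, 0.0]
ft_force: [-4.2, 1.3, 6.4]
width: 26.1
grasp_force: 45.0
```

arm_command(commands="0 0 0 0 0 0 4.5;0 0 0 0 0 0 4.5;0 0 0 0 0 0 4.5;0 0 0 0 0 -4 4.5;0 0 0 0 0 -9 6;0 0 0 0 0 -13.2 7;0 0 0 0 0 -13.2 7;0 0 0 0 0 -13.2 7")

```text
time_s: 39.0
ee_pos: [609.1, -24.5, 249.0]
eef_rot: [-0.0, 0.685, 0.728, -0.0]
ft_force: [0.4, -0.5, -0.1]
width: 69.9
grasp_force: 0.0
```

```bash
python3 - <<'E'
from h import *
for i in range(4): viewer.read_camera("top")
print(tool()[0]); cm=viewer.camera_model("wrist"); im=viewer.read_camera("wrist")
cv2.imwrite("pics/w10.png",cv2.resize(im[110:400,190:430],None,fx=2,fy=2,interpolation=cv2.INTER_CUBIC))
for c in [(231,131),(406,131)]: pass
print(proj(cm,[[609,-23,144],[609-78*.06,-23+78,119],[609+78*.06,-23-78,119]]))
a=0.06;c=np.array([609,-23]);M=R.from_euler('z',a).as_matrix()[:2,:2]
k=c+M@[-45,-210]; pv=c+M@[-45,-130]; print("knob",k,"pivot",pv,(proj(cm,[[*k,92]])-[190,110])*2)
print(rel([*k,72],0.061))
E
```

```text
[608.77 -24.67 248.45]
[[315.42 237.02]
 [315.5  137.46]
 [315.34 307.35]]
knob [ 576.67 -235.32] pivot [ 571.88 -155.46] [[172.41 576.7 ]]
(array([-0.,  0., -0.]), array([-20.82,  -4.45,  17.68]), np.float64(0.05984434665380989))
```

View pics/w10.png

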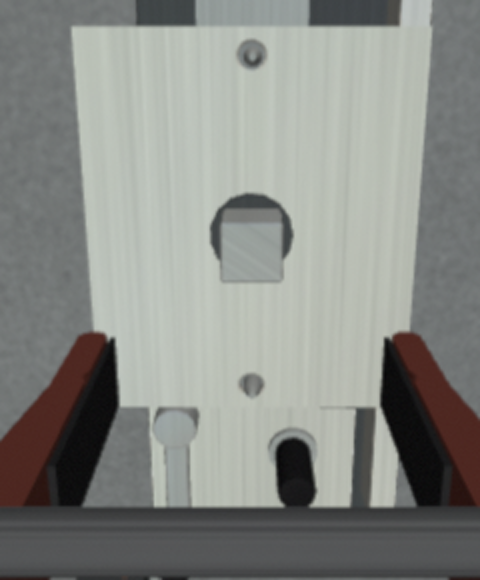

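arm_command(commands="0 0 0 -5 -1 0 4;0 0 0 -11 -2 0 4;0 0 0 -17 -3.5 0 4;0 0 0 -20.8 -4.45 0 4;0 0 0 -20.8 -4.45 3 4;0 0 0 -20.8 -4.45 6 4;0 0 0 -20.8 -4.45 8 4;0 0 0 -20.8 -4.45 8 4")

```text
time_s: 40.25
ee_pos: [576.7, -234.6, 168.2]
eef_rot: [-0.001, 0.686, 0.728, -0.001]
ft_force: [0.4, 0.1, 0.7]
width: 40.0
grasp_force: 0.0
```

```bash
python3 - <<'E'
from h import *
for i in range(5): viewer.read_camera("top")
print(tool()[0]); cm=viewer.camera_model("wrist"); im=viewer.read_camera("wrist"); k=[576.7,-235.3,92]
q=proj(cm,k)[0]; print(q); cv2.circle(im,tuple(int(v) for v in q),3,(0,0,255),1)
cv2.imwrite("pics/w11.png",im[100:460,140:500])
E
```

```text
[ 578.18 -235.36  170.89]
[312.6  248.73]
```

View pics/w11.png

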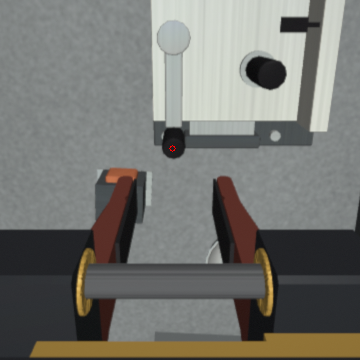

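arm_command(commands="0 0 0 0 0 4 4;0 0 0 0 0 7.5 4;0 0 0 0 0 9.5 4;0 0 0 0 0 10.2 4;0 0 0 0 0 10.2 4;0 0 0 0 0 10.2 0;0 0 0 0 0 10.2 0;0 0 0 0 0 10.2 0", force=15)

```text
time_s: 41.55
ee_pos: [577.4, -235.3, 68.4]
eef_rot: [0.0, 0.686, 0.728, 0.0]
ft_force: [-2.7, -0.1, 2.7]
width: 17.4
grasp_force: 15.0
```

arm_command(commands="0 0 0 0 0 0 0;0 0 0 0.04 -0.8 0 0;0 0 0 0.16 -1.6 0 0;0 0 0 0.36 -2.36 0 0;0 0 0 0.63 -3.12 0 0;0 0 0 1.4 -4.52 0 0;0 0 0 2.43 -5.74 0 0;0 0 0 2.43 -5.74 0 0")

```text
time_s: 42.55
ee_pos: [519.0, -213.7, 68.3]
eef_rot: [0.0, 0.686, 0.728, 0.001]
ft_force: [-0.6, 1.9, 5.2]
width: 17.5
grasp_force: 15.0
```

arm_command(commands="0 0 0 0 0 0 0;0 0 0 0 0 0 0;0 0 0 0 0 0 4;0 0 0 0 0 0 4;0 0 0 0 0 -4 4;0 0 0 0 0 -8 4;0 0 0 0 0 -10.2 4;0 0 0 0 0 -10.2 4")

```text
time_s: 43.55
ee_pos: [519.5, -214.7, 170.9]
eef_rot: [0.001, 0.686, 0.728, 0.001]
ft_force: [-0.0, -0.4, -0.6]
width: 39.9
grasp_force: 0.0
```

```bash
python3 - <<'E'
from h import *
for i in range(5): viewer.read_camera("top")
print(tool()[0]); cm=viewer.camera_model("wrist"); im=viewer.read_camera("wrist")
cv2.imwrite("pics/w12.png",im[100:460,140:500]); print(proj(cm,[609-45*.998+143*.06,-166,50])-[140,100])
E
```

```text
[ 517.97 -214.03  168.54]
[[244.82  82.27]]
```

View pics/w12.png

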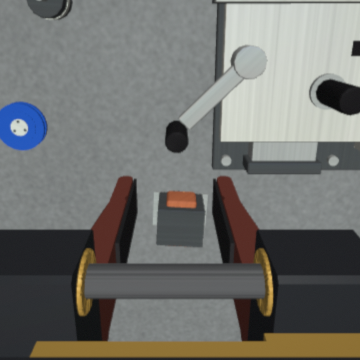

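```bash
python3 - <<'E'
from h import *
im=cv2.imread("pics/w3.png"); import json
cm={k:np.array(v) for k,v in json.load(open("cm3.json")).items()}
print("post top w3",unproj(cm,(396.5,249),92),"pointer tip (w3)",unproj(cm,(425,215),46))
print(rel([643.5,-175.5,66],0.061))
E
```

```text
post top w3 [ 643.29 -173.28] pointer tip (w3) [ 687.45 -138.2 ]
(array([-0., -0., -0.]), array([ 3.1 , 12.77, 10.25]), np.float64(0.059827864601576))
```

arm_command(commands="0 0 0 1 4 0 5;0 0 0 2 8.5 0 5;0 0 0 3.2 12.75 0 5;0 0 0 3.2 12.75 0 5;0 0 0 3.2 12.75 4 5;0 0 0 3.2 12.75 7.5 5;0 0 0 3.2 12.75 9.7 5;0 0 0 3.2 12.75 10.2 5", force=20)

```text
time_s: 44.85
ee_pos: [642.8, -174.9, 66.4]
eef_rot: [-0.001, 0.686, 0.728, -0.001]
ft_force: [0.1, 0.3, 0.2]
width: 49.8
grasp_force: 0.0
```

arm_command(commands="0 0 0 0 0 0 5;0 0 0 0 0 0 0;0 0 0 0 0 0 0;0 0 0 0 0 0 0;0 0 0 0 0 0 0")

```text
time_s: 45.48
ee_pos: [644.0, -174.7, 68.2]
eef_rot: [-0.0, 0.686, 0.728, 0.0]
ft_force: [-1.5, 1.0, 4.5]
width: 21.4
grasp_force: 20.0
```

```bash
python3 - <<'E'
from h import *
p,_,s=tool(); print(p,s["width"],s["grasp_force"],s["ft_force"])
cm=viewer.camera_model("wrist"); im=viewer.read_camera("wrist"); cv2.imwrite("pics/x1.png",im)
E
```

```text
[ 643.96 -174.71   68.21] 21.447658970484348 20.000498592853546 [-1.47  0.95  4.48]
```

arm_command(commands="0 0 0 0.3 0 0 0;0 0 0 1 0 0 0;0 0 0 2.2 0 0 0;0 0 0 3.8 0 0 0;0 0 0 5.6 0 0 0;0 0 0 7.6 0 0 0;0 0 0 9.6 0 0 0;0 0 0 11.6 0 0 0")

```text
time_s: 46.52
ee_pos: [636.9, -58.0, 68.2]
eef_rot: [0.0, 0.686, 0.728, -0.0]
ft_force: [-1.9, -4.1, 6.2]
width: 21.5
grasp_force: 20.0
```

arm_command(commands="0 0 0 2 0 0 0;0 0 0 4 0 0 0;0 0 0 6 0 0 0;0 0 0 8 0 0 0;0 0 0 10 0 0 0;0 0 0 12 0 0 0;0 0 0 13.8 0 0 0;0 0 0 15.2 0 0 0")

```text
time_s: 47.52
ee_pos: [627.7, 94.8, 68.2]
eef_rot: [-0.0, 0.685, 0.728, 0.0]
ft_force: [-0.9, -3.5, 6.7]
width: 21.3
grasp_force: 20.0
```

arm_command(commands="0 0 0 0.8 0 0 0;0 0 0 1.3 0 0 0;0 0 0 1.5 0 0 0;0 0 0 1.5 0 0 0")

```text
time_s: 48.02
ee_pos: [626.8, 109.7, 68.2]
eef_rot: [-0.001, 0.685, 0.728, 0.0]
ft_force: [-1.8, -1.9, 7.4]
width: 21.7
grasp_force: 20.0
```

```bash
python3 - <<'E'
from h import *
for i in range(3): viewer.read_camera("scene")
p,_,s=tool(); print(p,s["width"],s["grasp_force"],s["ft_force"])
cm=viewer.camera_model("wrist"); im=viewer.read_camera("wrist"); t=viewer.read_camera("top")
v=np.hstack([im[100:400,240:640],cv2.resize(t[150:300,180:380],None,fx=2,fy=2,interpolation=cv2.INTER_CUBIC)]); cv2.imwrite("pics/x2.png",v)
E
```

```text
[626.83 109.68  68.19] 21.427410967012996 20.00108689069748 [-2.19 -0.74  7.18]
```

View pics/x2.png

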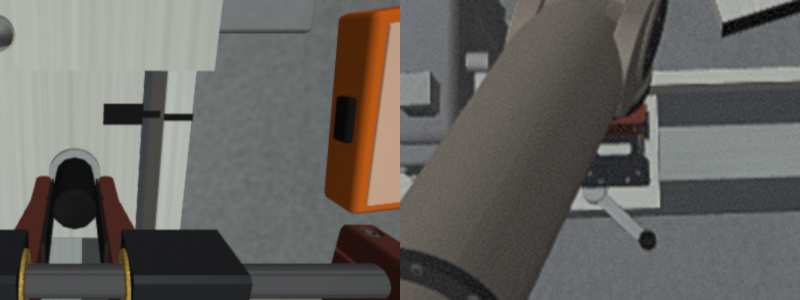

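```bash
python3 - <<'E'
from h import *
cm=viewer.camera_model("wrist"); tc=viewer.camera_model("top"); im=viewer.read_camera("wrist"); print(tool()[0])
g=cv2.cvtColor(im,cv2.COLOR_BGR2GRAY)
print(g[205:226,346:440:6]) 
t0=cv2.cvtColor(cv2.imread("pics/top0.png"),cv2.COLOR_BGR2GRAY); print(t0[183:196,264:284])
E
```

```text
[626.83 109.7   68.16]
[[ 21  23  22  22  21  21  26  64  72  72 169 184 175 180 176 113]
 [ 23  22  22  21  21  23  26  63  72  72 171 184 174 180 178 113]
 [ 23  23  23  23  23  22  27  63  71  72 174 185 175 181 178 112]
 [ 23  23  23  23  21  23  26  64  72  71 175 184 175 180 178 111]
 [ 24  23  22  21  23  23  28  62  70  71 176 184 175 179 179 110]
 [ 23  22  24  23  23  24  27  48  54  62 179 185 175 180 179 109]
 [ 23  21  22  22  22  23  23  30  31  52 179 184 175 181 179 109]
 [ 23  24  23  24  23  23  23  24  23  49 176 179 171 176 175 109]
 [ 23  24  22  22  23  24  23  23  22  52 131 133 128 131 131 109]
 [ 24  23  22  22  23  22  23  23  23  53  59  61  57  59  59 109]
 [ 23  24  22  22  24  24  22  23  23  57  26  24  24  26  25 109]
 [ 22  22  21  22  23  23  22  23  24  60  22  23  22  22  22 110]
 [ 23  23  22  23  23  23  27  38  40  62  22  23  22  22  22 111]
 [ 22  22  22  23  23  22  34  55  62  67  22  21  23  23  22 112]
 [ 23  22  22  22  22  23  38  63  71  71  33  33  34  32  32 113]
 [ 22  23  24  21  21  24  40  65  72  72  86  88  85  86  84 113]
 [ 22
[... 736 characters left out ...]
 156 154
  158 153]
 [151 152 154 155 153 154 156 150  36  65 158 159 153 156 158 152 155 154
  155 156]
 [154 154 150 151 151 152 160 150  43  64 156 154 151 150 150 152 156 155
  153 152]
 [150 152 151 151 149 150 154 149  50  65 159 156 151 158 151 155 156 153
  155 153]
 [155 150 151 151 155 154 160 151  66  65 163 160 160 158 155 152 159 158
  159 158]
 [160 160 161 160 161 160 162 156  74  70 149 152 149 144 145 147 144 141
  139 142]
 [137 138 147 144 143 138 142 138  88  73 115 111 113 115 110 106  97  97
   90  83]
 [ 64  72  72  73  74  73  76  73  70  69  73  67  70  68  70  69  71  66
   67  74]
 [ 68  67  67  66  65  72  68  68  69  66  67  68  69  67  73  66  66  71
   72  71]]
```

```bash
python3 - <<'E'
from h import *
cm=viewer.camera_model("wrist"); tc=viewer.camera_model("top")
M=R.from_euler('z',-0.06).as_matrix()[:2,:2]
for z in (10,15,20,25,30,35): print(z,M@unproj(tc,(272.5,190),z),M@unproj(cm,(419,217),z))
for z in (46,48,50): print(z,"ptr",M@unproj(cm,(397,213.6),z))
Rm=cv2.Rodrigues(cm["rvec"])[0]; print("cam",-Rm.T@cm["tvec"])
E
```

```text
10 [697.98 112.96] [701.62 101.69]
15 [696.53 112.55] [700.04 102.87]
20 [695.08 112.13] [698.45 104.06]
25 [693.63 111.71] [696.87 105.24]
30 [692.18 111.29] [695.28 106.42]
35 [690.73 110.87] [693.69 107.6 ]
46 ptr [677.81 112.13]
48 ptr [677.31 112.58]
50 ptr [676.82 113.03]
cam [621.64 191.23 229.52]
```

arm_command(commands="0 0 0 0 0 0 4;0 0 0 0 0 0 4;0 0 0 0 0 0 4;0 0 0 0 0 -4 4;0 0 0 0 0 -8 4;0 0 0 -1.5 0 -10 2;0 0 0 -3 0 -10 2;0 0 0 -3 0 -10 2")

```text
time_s: 49.32
ee_pos: [628.1, 75.3, 166.6]
eef_rot: [-0.0, 0.687, 0.727, -0.001]
ft_force: [0.1, 0.3, 0.7]
width: 20.4
grasp_force: 0.0
```

```bash
python3 - <<'E'
from h import *
for i in range(6): viewer.read_camera("scene")
cm=viewer.camera_model("wrist"); im=viewer.read_camera("wrist"); print(tool()[0],tool()[2]["width"])
M=R.from_euler('z',0.06).as_matrix()[:2,:2]
for p in [(678,112,46),(697,110,40),(697,104,20)]: print(proj(cm,[*(M@p[:2]),p[2]]))
g=cv2.cvtColor(im,cv2.COLOR_BGR2GRAY); cv2.imwrite("pics/x3.png",im)
print(g[255:325:2,330:430:5])
E
```

```text
[628.72  78.35 167.17] 20.195867879365885
[[371.79 148.43]]
[[393.52 150.67]]
[[388.04 156.63]]
[[ 74  73  76  75  74  72  74  79 100 206 199 203 123 125 126 123 129 128
  126 126]
 [ 74  73  76  75  74  72  73  81 109 205 199 203 126 125 127 127 125 130
  128 128]
 [ 73  73  76  75  74  73  74  82 113 205 199 204 129 129 128 125 126 128
  129 127]
 [ 73  74  75  74  74  73  74  83 111 205 200 204 126 125 126 124 127 129
  125 126]
 [ 73  74  76  74  75  74  74  81 116 205 200 204 124 123 124 124 125 127
  121 121]
 [ 74  73  76  75  75  74  73  82 118 205 200 205 124 126 125 125 127 127
  125 122]
 [ 73  74  75  75  74  74  73  81 121 204 201 204 127 128 125 123 127 125
  127 127]
 [ 73  75  76  74  75  74  73  81 131 205 201 205 130 129 127 123 128 123
  128 124]
 [ 74  74  76  75  73  74  73  82 141 205 201 206 131 128 128 125 128 124
  125 124]
 [ 74  75  75  75  74  74  73  82 148 204 201 205 130 123 127 121 126 124
  122 120]
 [ 75  74  72  69  74  74  73  82 160 204 202 207 128 123 127 120 125 125
  121 121]
 [ 72  73  55  55  64  75  74  82 170 204 203 207 126 126 126 123 125
[... 1271 characters left out ...]
 128 122
  125 109]
 [ 73  12  28  55  54  53  54  82 204 204 202 137 123 120 121 121 122 126
  122 112]
 [ 74  14  27  55  53  54  53  83 204 205 201 117 124 120 119 122 126 126
  120 116]
 [ 74  14  28  53  54  54  53  79 204 204 201 132 125 120 120 118 128 122
  120 116]
 [ 74  15  27  54  54  54  54  65 205 204 201 131 126 125 118 115 123 122
  118 117]
 [ 75  16  27  53  54  54  54  56 205 205 201 125 127 124 118 118 120 120
  121 121]
 [ 74  17  26  54  54  54  54  53 204 204 201 126 125 119 116 122 123 123
  121 121]
 [ 74  20  27  53  54  55  54  54 201 205 200 122 124 118 117 122 121 121
  120 117]
 [ 74  22  25  53  55  55  54  54 171 204 201 120 122 121 121 124 118 122
  117 119]]
```

```bash
python3 - <<'E'
from h import *
cm=viewer.camera_model("wrist"); im=cv2.imread("pics/x3.png"); g=cv2.cvtColor(im,cv2.COLOR_BGR2GRAY)
print(tool()[0]); print(g[138:164,354:404:4])
C=-cv2.Rodrigues(cm["rvec"])[0].T@cm["tvec"]; print(proj(cm,[C[0],C[1],46]))
E
```

```text
[628.72  78.35 167.17]
[[195 192  98  71  76  81 189 205 196 203 199 119 122]
 [194 190  92  71  76  81 191 206 195 203 198 121 125]
 [170 168  80  71  76  81 194 205 195 203 199 123 125]
 [112 110  65  71  77  81 195 205 196 203 199 123 126]
 [ 45  44  58  71  77  81 197 205 196 203 198 124 124]
 [ 27  29  56  72  77  81 199 205 196 203 199 124 125]
 [ 30  28  57  72  78  81 201 205 195 202 199 125 125]
 [ 28  29  56  68  76  80 201 206 196 202 200 127 126]
 [ 29  28  45  52  57  74 202 206 196 203 201 127 127]
 [ 28  27  30  32  33  70 197 200 191 197 194 127 126]
 [ 28  28  27  28  28  74 143 145 138 143 141 126 125]
 [ 29  28  28  28  29  77  56  57  53  53  54 125 126]
 [ 28  29  31  30  32  77  28  28  29  28  27 125 127]
 [ 30  29  50  50  55  79  29  28  28  27  29 126 129]
 [ 29  27  62  65  73  80  50  51  49  49  50 127 130]
 [ 29  28  67  70  79  81 127 127 123 126 124 128 130]
 [ 28  28  70  70  80  81 182 183 177 182 179 129 129]
 [ 49  49  70  70  80  81 202 202 196 200 198 128 128]
 [123 122  73  71  81  82 204 204 198 203 199 128 127]
 [176 175  77  71  81  82 204 204 198 202 196 128 127]
 [194 194  77  71  80  82 204 203 197 202 194 127 128]
 [197 195  76  70  81  83 204 203 198 201 195 128 128]
 [197 195  77  71  80  82 204 203 198 202 193 129 128]
 [198 195  75  71  81  82 205 202 198 203 191 130 128]
 [197 195  75  70  81  83 205 203 199 202 188 131 127]
 [197 195  74  71  81  83 206 202 200 202 187 130 129]]
[[314.81 134.65]]
```

arm_command(commands="0 0 0 3 0 0 4;0 0 0 3 0 3 4;0 0 0 3 0 7 4;0 0 0 3 0 9.5 4;0 0 0 3 0 10 4;0 0 0 3 0 10 4;0 0 0 3 0 10 0;0 0 0 3 0 10 0")

```text
time_s: 50.68
ee_pos: [627.8, 107.9, 68.8]
eef_rot: [0.0, 0.686, 0.728, 0.001]
ft_force: [-0.6, -0.5, 0.8]
width: 23.5
grasp_force: 2.0
```

arm_command(commands="0 0 0 0 0 0 0;0 0 0 0 0 0 0;0 0 0 -0.1 0 0 0;0 0 0 -0.22 0 0 0;0 0 0 -0.22 0 0 0;0 0 0 -0.22 0 0 0;0 0 0 -0.22 0 0 4;0 0 0 -0.22 0 0 4")

```text
time_s: 51.68
ee_pos: [627.5, 105.5, 67.9]
eef_rot: [0.0, 0.686, 0.728, 0.0]
ft_force: [0.1, -1.0, -0.7]
width: 37.8
grasp_force: 0.0
```

arm_command(commands="0 0 0 0 0 0 4;0 0 0 0 0 -4 4;0 0 0 0 0 -8 4;0 0 0 -1.5 0 -10 2;0 0 0 -3 0 -10 2;0 0 0 -3 0 -10 2;0 0 0 -3 0 -10 2;0 0 0 -3 0 -10 2")

```text
time_s: 52.68
ee_pos: [628.6, 76.2, 166.7]
eef_rot: [-0.001, 0.685, 0.728, -0.001]
ft_force: [0.1, 0.3, 1.1]
width: 19.7
grasp_force: 0.0
```

```bash
python3 - <<'E'
from h import *
for i in range(6): viewer.read_camera("scene")
cm=viewer.camera_model("wrist"); im=viewer.read_camera("wrist"); p,_,s=tool(); print(p,s["time_s"])
g=cv2.cvtColor(im,cv2.COLOR_BGR2GRAY); print(g[140:162,354:404:4])
cv2.imwrite("pics/x4.png",im)
# cover and knob check: dark knob blob
m=cv2.inRange(g[150:330,150:310],0,45); n,l,st,ce=cv2.connectedComponentsWithStats(m)
for c,a,b in zip(ce[1:],st[1:,4],st[1:]): 
    if a>80: print(c+[150,150],b,unproj(cm,c+[150,150],80))
E
```

```text
[629.07  75.81 167.71] 53.025
[[ 67  67  72  70  81  81 203 204 197 202 197 124 124]
 [ 32  33  71  70  80  82 203 203 197 201 197 125 125]
 [ 28  29  71  71  80  82 204 203 197 201 197 126 126]
 [ 29  29  69  70  79  82 201 201 196 199 196 127 127]
 [ 30  29  56  53  62  81 177 177 173 175 174 127 126]
 [ 29  28  35  35  38  80 117 116 113 115 116 126 126]
 [ 27  29  29  29  28  78  46  46  45  46  48 125 126]
 [ 28  28  29  30  28  79  28  28  26  27  31 126 127]
 [ 28  29  30  30  31  80  29  28  29  26  32 126 129]
 [ 28  29  43  43  47  80  62  61  60  61  60 128 129]
 [ 28  28  62  62  69  82 157 154 153 154 144 129 129]
 [ 29  29  71  69  80  83 201 197 196 197 183 130 128]
 [ 29  28  72  72  81  82 205 201 199 201 186 130 126]
 [ 41  40  72  71  82  82 205 201 200 201 185 129 126]
 [ 98  97  71  71  81  82 205 200 200 201 181 128 126]
 [164 164  72  71  82  84 205 201 200 202 177 129 127]
 [194 193  73  71  81  84 206 200 201 201 178 129 127]
 [197 197  73  72  81  83 206 200 201 200 183 130 127]
 [197 197  73  72  80  85 206 199 201 201 184 131 127]
 [197 197  74  71  81  86 206 200 201 202 182 131 128]
 [197 197  73  72  81  89 207 200 201 202 170 130 129]
 [198 196  73  71  81  92 206 200 202 202 163 129 129]]
[305.61 196.14] [150  30  10  32 227] [619.94 113.83]
[158.91 233.5 ] [  0  70  23  31 453] [509.08  78.21]
[290.43 308.85] [134 130  11  50 344] [612.38  19.71]
```

arm_command(commands="0 0 0 -0.1 -5 0 4;0 0 0 -0.2 -10 0 4;0 0 0 -0.2 -12.75 0 4;0 0 0 -0.2 -12.75 0 4;0 0 0 -0.2 -12.75 0 4;0 0 0 -0.2 -12.75 2 4;0 0 0 -0.2 -12.75 2 4;0 0 0 -0.2 -12.75 2 4", force=15)

```text
time_s: 54.02
ee_pos: [502.9, 65.7, 148.1]
eef_rot: [0.0, 0.686, 0.728, -0.0]
ft_force: [0.5, 0.5, -0.6]
width: 39.9
grasp_force: 0.0
```

```bash
python3 - <<'E'
from h import *
for i in range(4): viewer.read_camera("scene")
cm=viewer.camera_model("wrist"); im=viewer.read_camera("wrist"); p,_,s=tool(); print(p)
q=proj(cm,[501.2,66.2,92])[0]; x,y=q.astype(int); print(q)
g=cv2.cvtColor(im,cv2.COLOR_BGR2GRAY); print(g[y-26:y+27:3,x-32:x+33:4])
E
```

```text
[502.27  66.04 148.13]
[312.98 259.36]
[[131 130 134 134 133 134  19  20  20  24  21  23 124 135 131 131 130]
 [130 132 132 131 131 132  15  21  30  32  21  21 131 133 131 131 130]
 [135 133 132 131 131 133  18  31  33  34  31  21 132 135 130 126 127]
 [130 133 129 131 134 136  26  30  31  31  30  27 132 136 131 131 129]
 [131 134 131 130 131 135  30  31  29  29  28  28 131 134 131 137 136]
 [136 134 130 129 134 136  30  32  29  28  28  28 134 131 138 133 129]
 [137 133 128 133 134 135  34  32  30  28  28  30 136 134 137 129 130]
 [129 131 131 132 132 131 105  31  30  30  28  96 136 133 132 133 133]
 [130 131 131 130 131 128 132 105  36  34 109 132 134 131 134 132 129]
 [132 129 133 130 131 125 132 133 129 128 136 130 133 131 135 133 131]
 [128 130 132 133 133 132 135 131 131 133 135 128 133 132 137 130 130]
 [130 131 137 134 135 131 136 130 135 133 131 133 131 134 134 128 131]
 [130 135 133 133 131 126 134 135 137 131 128 133 131 133 134 129 131]
 [126 130 133 131 131 129 131 135 134 132 135 133 132 131 128 131 132]
 [128 132 126 134 133 134 135 131 129 134 136 130 129 135 130 132 136]
 [134 130 129 131 133 134 135 135 128 132 132 132 128 132 131 134 133]
 [130 127 130 131 127 128 131 130 124 134 130 135 130 128 129 129 135]
 [131 127 129 132 124 127 130 131 128 131 128 129 133 131 130 126 136]]
```

```bash
python3 - <<'E'
from h import *
from scipy.optimize import least_squares
for i in range(1): viewer.read_camera("scene")
cm=viewer.camera_model("wrist"); im=viewer.read_camera("wrist"); print(tool()[0])
g=cv2.cvtColor(im,cv2.COLOR_BGR2GRAY); m=(g<75)
E=[]
for x in range(303,328):
    col=m[225:285,x]; k=np.where(col)[0]
    if len(k) and 225+k[-1]>248: E.append((x,225.5+k[-1]))
E=np.array(E,float); W=np.array([unproj(cm,e,92) for e in E])
f=least_squares(lambda c:np.hypot(*(W-c).T)-9,[502,72]); print(f.x,np.abs(f.fun).max()); print(rel([*f.x,66],None))
M=R.from_euler('z',-0.06).as_matrix()[:2,:2]
E
```

```text
[502.08  66.09 148.  ]
[501.27  76.56] 0.38508977547090417
(array([ 0., -0.,  0.]), array([ 1.05, -0.02,  8.2 ]), np.float64(0.06005809504466927))
```

arm_command(commands="0 0 0 0.95 0 0 4;0 0 0 0.95 0 3 4;0 0 0 0.95 0 6 4;0 0 0 0.95 0 8 4;0 0 0 0.95 0 8 4;0 0 0 0.95 0 8 2.5;0 0 0 0.95 0 8 2.5;0 0 0 0.95 0 8 2.5")

```text
time_s: 55.38
ee_pos: [501.8, 75.8, 68.4]
eef_rot: [0.0, 0.686, 0.728, 0.001]
ft_force: [0.6, 0.2, -0.6]
width: 25.1
grasp_force: 0.0
```

arm_command(commands="0 0 0 -0.5 0.9 0 2.5;0 0 0 -1.03 1.52 0 2.5;0 0 0 -1.5 2.3 0 2.5;0 0 0 -1.8 2.92 0 2.5;0 0 0 -2.07 3.68 0 2.5;0 0 0 -2.27 4.45 0 2.5;0 0 0 -2.39 5.24 0 2.5;0 0 0 -2.43 5.8 0 2.5")

```text
time_s: 56.38
ee_pos: [559.3, 52.2, 67.3]
eef_rot: [-0.001, 0.686, 0.727, -0.002]
ft_force: [-4.7, -3.5, 1.5]
width: 25.0
grasp_force: 2.6
```

arm_command(commands="0 0 0 0 0.2 0 2.5;0 0 0 0 0.35 0 2.5;0 0 0 0 0.45 0 2.5;0 0 0 0 0.45 0 2.5")

```text
time_s: 56.88
ee_pos: [563.7, 52.7, 67.3]
eef_rot: [-0.001, 0.686, 0.727, -0.002]
ft_force: [-3.5, -3.9, 1.0]
width: 25.3
grasp_force: 2.4
```

```bash
python3 - <<'E'
from h import *
p,_,s=tool(); print(p,s["width"],s["ft_force"])
E
```

```text
[563.65  52.65  67.32] 25.332920070096925 [-3.49 -3.87  0.97]
```

arm_command(commands="0 0 0 0 0.1 0 2.5;0 0 0 0 0.2 0 2.5;0 0 0 0 0.3 0 2.5;0 0 0 0 0.3 0 2.5")

```text
time_s: 57.38
ee_pos: [563.8, 52.6, 67.0]
eef_rot: [-0.003, 0.686, 0.727, -0.004]
ft_force: [-12.3, -5.3, 9.5]
width: 25.3
grasp_force: 6.3
```

arm_command(commands="0 0 0 0 -0.4 0 2.5;0 0 0 0 -0.75 0 2.5;0 0 0 0 -0.75 0 4;0 0 0 0 -0.75 0 4;0 0 0 0 -0.75 -4 4;0 0 0 0 -0.75 -8 4;0 0 0 0 -0.75 -10 4;0 0 0 0 -0.75 -10 4")

```text
time_s: 58.38
ee_pos: [561.5, 55.1, 168.5]
eef_rot: [0.0, 0.685, 0.728, 0.001]
ft_force: [-0.6, 0.4, -0.2]
width: 40.0
grasp_force: 0.0
```

arm_command(commands="0 0 0 1 4 0 4;0 0 0 2.7 7 0 4;0 0 0 2.7 7 0 4;0 0 0 2.7 7 0 2;0 0 0 2.7 7 0 2;0 0 0 2.7 7 0 2;0 0 0 2.7 7 0 2;0 0 0 2.7 7 0 2")

```text
time_s: 59.38
ee_pos: [628.9, 85.9, 167.9]
eef_rot: [-0.0, 0.686, 0.728, 0.0]
ft_force: [0.1, 1.1, 0.6]
width: 19.8
grasp_force: 0.0
```

```bash
python3 - <<'E'
from h import *
for i in range(4): viewer.read_camera("scene")
cm=viewer.camera_model("wrist"); im=viewer.read_camera("wrist"); p,_,s=tool(); print(p,s["time_s"])
g=cv2.cvtColor(im,cv2.COLOR_BGR2GRAY); cv2.imwrite("pics/x5.png",im)
M=R.from_euler('z',0.06).as_matrix()[:2,:2]
a=proj(cm,[*(M@(678,110)),46])[0]; b=proj(cm,[*(M@(697,110)),40])[0]; print(a,b)
for q in (a-[6,0],b):
    x,y=np.round(q).astype(int); print(y-14, g[y-14:y+15,x-10:x+11:4].T)
m=cv2.inRange(g[150:330,200:300],0,50); n,l,st,ce=cv2.connectedComponentsWithStats(m)
for c,t in zip(ce[1:],st[1:]):
    if t[4]>80: print(c+[200,150],t,unproj(cm,c+[200,150],80))
E
```

```text
[628.97  85.9  167.79] 59.625
[369.79 160.34] [391.42 159.82]
146 [[193 190 154  87  37  28  27  27  27  27  28  27  28  28  28  28  32  73
  154 191 193 194 195 194 194 193 194 193 194]
 [192 189 152  86  36  28  27  28  28  28  30  28  29  27  29  28  33  72
  150 186 190 187 184 184 183 182 180 178 178]
 [ 72  72  72  72  72  71  71  58  40  29  28  28  38  59  72  71  72  72
   71  72  73  73  73  72  73  71  72  71  72]
 [ 70  71  71  71  71  70  70  59  40  29  28  29  37  58  70  72  71  72
   72  72  72  72  71  72  71  72  72  73  72]
 [ 81  80  80  80  81  80  79  66  43  30  30  30  40  66  79  81  80  81
   80  81  81  81  81  81  81  81  81  81  80]
 [ 86  89  91  94  96  97 102 105 108 111 110  95  73  64  61  61  77 103
  116 122 126 132 137 141 143 147 156 162 165]]
146 [[201 200 200 200 199 200 199 199 199 199 195 157  88  38  27  39  96 164
  194 197 197 197 197 197 197 196 196 196 195]
 [195 195 195 195 196 196 196 196 196 197 193 157  89  37  28  40  97 166
  197 199 199 199 200 200 201 201 201 202 201]
 [199 198 198 200 199 199 199 198 199 199 195 157  89  36  28  39  96 165
  196 198 198 198 199 199 200 199 199 199 199]
 [194 196 196 193 191 192 191 190 188 186 182 149  88  45  38  52  99 153
  166 158 157 154 148 140 133 136 136 125 116]
 [121 121 122 122 123 124 124 124 124 124 124 123 124 125 128 129 129 129
  129 127 127 128 128 129 129 128 128 127 125]
 [123 125 126 126 124 125 124 124 126 125 125 125 126 127 127 127 126 125
  124 124 125 124 125 126 126 127 127 128 128]]
[227.4  272.38] [ 12 107  31  32 695] [560.95  59.1 ]
[290.19 308.43] [ 83 130  12  50 375] [612.07  30.06]
```

```bash
python3 - <<'E'
from h import *
cm=viewer.camera_model("wrist"); im=viewer.read_camera("wrist"); g=cv2.cvtColor(im,cv2.COLOR_BGR2GRAY)
D=293; c=np.array([609-.06*D,-23+.998*D]); M=R.from_euler('z',0.06).as_matrix()[:2,:2]
P=lambda x,y,z:proj(cm,[*(c+M@[x,y]),z])[0]
print("corners",P(-76,-90,110),P(76,-90,110),"pin",P(0,-78,117),"edge z0 shift",P(0,-90,110))
x,y=np.round(P(0,-78,117)).astype(int); print(x,y); print(g[max(0,y-14):y+40:3,x-20:x+21:4])
y2=max(2,int(P(0,-90,110)[1])-4); 
for xx in (260,300,340,370): print(xx,g[y2-10:y2+25,xx])
r_=g[max(2,y2-6)]; print("row",y2-6,"jumps",[ (i,int(r_[i-3]),int(r_[i+3])) for i in range(100,560) if abs(int(r_[i-3])-int(r_[i+3]))>60])
E
```

```text
corners [146.25 111.58] [396.36 111.55] pin [269.02  88.61] edge z0 shift [271.28 111.57]
269 89
[[195 196 195 198 198 198 192 195 195 195 197]
 [196 195 195 199 176 169 191 195 196 196 198]
 [196 196 195 141  91 103 121 193 196 195 198]
 [196 196 191  88 129 137 127 157 196 196 198]
 [196 196 174 110  99 155 114 117 197 196 199]
 [195 196 166 130  79 154  75  89 197 196 199]
 [196 196 184 131  94  77  65  91 197 196 199]
 [196 197 195 140 134  76  67 162 197 197 199]
 [196 197 196 196 138 132 130 192 197 197 199]
 [195 197 197 200 197 196 193 193 197 197 199]
 [195 197 197 201 198 198 193 193 198 198 199]
 [196 197 197 200 198 198 195 192 198 198 199]
 [179 180 181 184 182 182 178 177 181 181 182]
 [195 191 191 193 195 194 192 191 197 188 191]
 [197 194 192 196 197 196 195 193 199 191 194]
 [198 193 191 195 198 195 194 194 199 191 194]
 [199 193 191 195 197 196 195 193 199 191 194]
 [199 193 189 196 198 196 195 194 199 191 194]]
260 [182 193 198 200 200 200 200 200 201 201 201 201 200 198 183 160 174 193
 195 195 196 196 197 196 197 196 196 197 196 197 196 197 197 196 197]
300 [198 198 197 197 197 196 197 197 198 198 198 198 197 195 181 158 170 189
 190 191 190 191 191 191 190 191 191 191 190 191 191 191 190 191 190]
340 [193 194 192 193 193 193 193 193 194 194 193 193 195 193 178 158 175 195
 197 197 197 197 196 198 197 197 197 198 198 198 198 198 198 197 197]
370 [193 194 194 194 194 194 194 193 194 194 194 194 194 192 175 129  82  76
  77  77  77  77  77  77  78  78  79  79  78  80  79  79  79  79  80]
row 101 jumps [(141, 119, 185), (142, 122, 188), (143, 123, 189), (144, 124, 190), (395, 192, 120), (396, 192, 119), (397, 191, 120), (398, 192, 121), (399, 190, 121), (500, 118, 50), (501, 120, 51), (502, 119, 51), (503, 113, 51), (527, 122, 186), (528, 123, 188), (529, 123, 187), (530, 124, 187)]
```

```bash
python3 -c "
from bench import r
print(r.job_done())"
```

```text
the job is handed in; nothing more can be done
None
```

I handed the job in, with no verdict returned: all four packs are stacked on the anvil, the cover is home on both pins, the pointer is about 3 mm past the mark (limit 5 mm) and the lever is pressed to its locked stop; I viewed 16 pictures, over the limit of 14.

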